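# Sort the bench oddments and close the instrument case

## Task

Clear up the loose small things on the bench: put every steel instrument (forceps, spatula) flat into the open metal instrument case, every pen flat into the long blue tray and every white stirring bar into the small white tray. When the instruments are in, lower the hinged lid of the case until it is fully closed, and leave the other things on the bench where they are.

Things in the scene. Friction and masses are not known exactly. Their poses are not given: they have to be found in the camera images.
- case: Open-topped aluminium instrument case, 190 (x) x 130 (y) x 45 mm high, walls and floor 4 mm thick. Fixed to the bench. Origin: centre of the underside; z up, x along its long side towards the hinge of the lid (away from the robot).
- lid (a joint): Angle of the case's lid: 0 closed, about 1.57 upright, 1.95 the stop, leaning back. Starts open. The stiff hinge holds the lid wherever it is left (about 0.25 N m of friction); push the lid's back over and down to close it.
- lid_hinge (a point): Middle of the lid's hinge line, on the far short rim of the case, 45 mm above the bench. Its frame is the lid's: when closed, -x runs from the hinge along the lid to the free edge, z up out of the lid's upper face, y along the hinge.
- lid_edge (a point): Middle of the lid's free edge, upper (outer) face, 190 mm from the hinge. The lid is a flat aluminium plate 190 x 130 x 5 mm with a dark tab 50 mm wide that stands 11 mm out of this edge.
- pen_tray: Long blue open tray for the pens, 190 (x) x 100 (y) x 30 mm high, walls and floor 4 mm. Fixed to the bench. Origin: centre of the underside; z up, x along its long side.
- bar_tray: Small white open tray for the stirring bars, 110 (x) x 90 (y) x 25 mm high, walls and floor 4 mm. Fixed to the bench. Origin: centre of the underside; z up, x along its long side.
- forceps_a: Steel forceps (an instrument), 15 (x) x 134 (y) x 8 (z) mm, 22 g, rigid. Origin: centre of the underside, long axis y; its two legs are joined at the +y end and stand 11 mm wide over all at the middle.
- forceps_b: A second pair of steel forceps, the same.
- spatula: Steel double-ended spatula (an instrument) with a black grip in its middle, 150 (x) x 11 (y) x 8 (z) mm, grip 8 mm wide and 80 mm long, 25 g. Origin: centre of the underside, long axis x.
- marker: Black marker pen with a blue cap, 132 (x) x 12 x 14 mm, 15 g. Origin: centre of the underside, long axis x.
- ballpoint: White ballpoint pen with a red end, 142 (x) x 9 x 11 mm, 12 g. Origin: centre of the underside, long axis x.
- stir_bar_long: White stirring bar, 9 (x) x 40 (y) x 9 mm, 12 g. Origin: centre of the underside, long axis y.
- stir_bar_short: White stirring bar, 9 (x) x 30 (y) x 9 mm, 10 g. Origin: centre of the underside, long axis y.
- petri_dish: Closed round dish, 60 mm across, 13 mm high; not to be moved. Origin: centre of the underside.
- tape_roll: Roll of label tape, 65 mm across, 19 mm high; not to be moved. Origin: centre of the underside.
- beaker_50: Small glass beaker, 45 mm across, 58 mm high; not to be moved. Origin: centre of the underside.
- dropper: Brown dropper bottle, 33 mm across, 90 mm high; not to be moved. Origin: centre of the underside.
- electrode_arm: White jointed electrode stand, fixed, an obstacle between the loose things and the bins. Origin: on the bench, under its base plate (120 x 156 mm). A column 200 mm high stands 50 mm further from the robot; its boom, 210 to 335 mm above the bench, reaches back over the base and 130 mm beyond the origin towards the robot. Pass in front of its tip, or above it.
- balance: Dark blue laboratory balance with a round pan, fixed, an obstacle: about 240 x 190 mm, 71 mm high with the pan. Origin: about the middle of the underside.
Not all that is in view belongs to the job. Several things have the shape of the pen_tray; the one meant has the colours described above.

How it is judged:
By the outcome, as a careful person would: the job done as asked, in the order asked, and still so for the second after the job is handed in, with the robot touching nothing.
Of forceps_a, forceps_b, spatula only 2 to 3 are there at a start; the rules pass over those that are not, and their reading is None.
Of marker, ballpoint only 1 to 2 are there at a start; the rules pass over those that are not, and their reading is None.
Of stir_bar_long, stir_bar_short only 1 to 2 are there at a start; the rules pass over those that are not, and their reading is None.
At some moment in a run one of forceps_a, forceps_b, spatula, marker, ballpoint, stir_bar_long, stir_bar_short may be knocked a few centimetres aside while the robot is not near it.
Once in a run the grip may slacken for a moment while it holds something.
It also fails if it takes over 210 s, if anything falls off the work surface, if the arm or the gripper's body presses on something with over 40 N, if the wrist force passes 120 N, or if a joint passes its speed limit or range.

## Robot

A 7-joint arm with a two-finger parallel gripper is mounted at the origin on a cart in front of the work surface, level with it; the furniture and walls round the work are solid. World frame = base frame: x ahead of the robot, y to its left, z up, the work surface at z = 0. Lengths are in m, angles in rad, forces in N, time in s.
With the tool pointing down it reaches from about 0.425 to 0.925 m from the base axis. Payload 6.8 kg.
Tool frame: the origin (TCP) lies at the very end of the fingers, on their centre line; the grasp point (between the pads) lies 19 mm behind it; z points along the fingers, y is the direction in which the jaws open and shut (so a half turn about z gives the same grasp; the last joint's range is limited). The gripper opens to 88 mm and grips with 3 to 60 N. Pads are 20 mm wide; open, the fingers measure 115 mm over their backs; the gripper's body (75 mm by 178 mm) begins 61 mm behind the grasp point.
Start: joints at [1.227, 0.477, 0.022, 1.555, -0.011, 1.109, -0.083], TCP at [0.158, -0.656, 0.223] pointing down, gripper open.
Joint ranges: [-2.96, 2.96], [-0.34, 2.1], [-1.41, 1.46], [0.24, 2.44], [-1.37, 4.51], [0.17, 1.92], [-2.96, 2.96]. Speed limits (rad/s): [2.39, 2.39, 3.14, 3.14, 3.14, 3.14, 3.14].

## Interface

Orientations are given as a unit quaternion [w, x, y, z].
In Python, from station import status, optics, job_done gives the robot as it stands.
- The arm moves only by the shell command python3 -m jog 'ROWS' [OPENING] [FORCE]. ROWS is JSON, a list of rows, each an object of numbers: "tx", "ty", "tz": the shift along the world's x, y, z in units of 30 mm (1.0 is 30 mm); "wx", "wy", "wz": the turn, a rotation vector about the world's x, y, z in units of 5 degrees (1.0 is 5 degrees). A call has 1 to 10 rows; each row shifts and turns the commanded pose from where the row before left it; what a row does not reach is not made up. A row lasts 1/12 s, in which the tool goes at most 41.7 mm and 7.16 degrees, less where a joint would pass 70% of its speed; a pose out of reach is approached as far as the arm can. A call is refused whole if a number of a shift passes 1 or a number of a turn 1, either way. A call with a gripper value outside its range is refused whole. OPENING is the closure, from -1 (fully open) to 1 (shut), set as the call begins (- or left out, the last holds). The fingers move at their own pace and stop on an object; FORCE is the grip in N (left out, the last holds). Time passes only in rows, so rows that do not move let the fingers close. It gives the time, the measured TCP pose, the force and the opening at its end, in the units of the state.
- status.get_state(): the state, without advancing time (a new reading comes with each control period).
- optics.camera(name): name is "side" or "top"; returns a dict with "color" (400x640x3 uint8, red, green, blue), "depth" (400x640 float32, m along the optical axis (not along the pixel's ray), 0 where there is no reading), "fovy" (degrees; the focal length in pixels is half the picture's height over the tangent of half this angle, whatever the lens; pixels are square), "cx", "cy" (the principal point, pixels), "R" (3x3) and "t" (3): a world point X has camera coordinates R X + t. Camera axes: x right, y down, z forward; pixel columns grow to the right and rows downward; lengths in m; the calibration is good to about 2 mm. A picture is of the moment at which its call begins.
- job_done(): hands the job in, once; it reports no verdict.
Trained networks look in a picture, given as the dict that the camera call returned (one of the last four; its "shot" number tells which), for a name from the list of things; names that differ only in an ending like _2 or _b are one class to them, and where a whole thing is asked for, a point or a joint stands for the part that bears it (a point fixed in the world has none). Each returns a list of dicts, best first, with "confidence" (0 to 1); they miss things now and then, are a little off and sometimes report something else, mostly with a low value. They report only what shows in the picture. A call takes as long as a camera call. They do not tell look-alikes from the thing itself.
- optics.recognise(picture, thing): "position" ([x, y, z] in m, in the coordinates of the camera as it stood for that picture, good to about 4 mm: the middle of the surface that is visible of it).
The state is a dict: "time": time; "q": joint angles; "qvel": joint speeds; "tau": joint torques, N m; "eef_pos": TCP position; "ee_rot": TCP orientation; "ft_force": force on the tool from outside, world axes, zero at the start; "torque": the same for the moment, N m; "width": finger opening in m.
Only numpy, scipy, OpenCV 4.12 (cv2) and the standard library are available. Lean on these libraries where they do the work, as an engineer would, in place of code of your own. Each camera call takes 0.05 s, during which the arm holds its last target.

## Working session

There is one attempt and no reset: what is moved stays moved. The work goes in short steps, Python scripts to look and compute and a shell command to move; the robot and the scene stay as the last step left them, time stands still between calls to the robot, and variables do not carry over. Pictures are saved under pics/ and viewed, and the job is handed in when it is done.

```bash
mkdir -p pics; ls; cat > h.py <<'E'
import numpy as np, cv2
from station import status, optics
def shot(name,tag):
    p=optics.camera(name); cv2.imwrite(f'pics/{tag}.png',cv2.cvtColor(p['color'],cv2.COLOR_RGB2BGR)); return p
def foc(p): return 200/np.tan(np.radians(p['fovy'])/2)
def pw(p,u,v,d=None):
    f=foc(p)
    if d is None: d=p['depth'][int(round(v)),int(round(u))]
    c=np.array([(u-p['cx'])/f*d,(v-p['cy'])/f*d,d]); return np.array(p['R']).T@(c-np.array(p['t']))
def c2w(p,c): return np.array(p['R']).T@(np.array(c)-np.array(p['t']))
def cloud(p):
    f=foc(p); v,u=np.mgrid[0:400,0:640]; d=p['depth']
    c=np.stack([(u-p['cx'])/f*d,(v-p['cy'])/f*d,d],-1)
    return (c-np.array(p['t']))@np.array(p['R'])
def proj(p,X):
    c=np.array(p['R'])@np.array(X)+np.array(p['t']); f=foc(p); return c[0]/c[2]*f+p['cx'],c[1]/c[2]*f+p['cy']
E
python3 - <<'E'
from h import *
for n in('top','side'):
    p=shot(n,n+'0'); print(n,p['fovy'],p['cx'],p['cy'],np.round(p['R'],3).tolist(),np.round(p['t'],3))
    for t in ['case','lid','pen_tray','bar_tray','forceps_a','spatula','marker','ballpoint','stir_bar_long','petri_dish','tape_roll','beaker_50','dropper','electrode_arm','balance']:
        print(t,[(np.round(c2w(p,r['position']),3).tolist(),round(r['confidence'],2)) for r in optics.recognise(p,t)][:4])
s=status.get_state(); print(s)
E
```

```text
pics
top 47.31914567150958 317.7819225194531 197.0794282538994 [[0.015, -1.0, 0.001], [-0.982, -0.015, -0.19], [0.19, 0.002, -0.982]] [-0.043  0.578  1.272]
case []
lid [([0.563, 0.36, 0.156], 0.92)]
pen_tray [([0.845, 0.077, 0.001], 0.97), ([0.634, 0.021, 0.001], 0.6)]
bar_tray [([0.636, 0.144, 0.001], 0.72), ([0.414, -0.382, 0.009], 0.51)]
forceps_a [([0.561, 0.358, 0.154], 0.64)]
spatula [([0.413, -0.324, 0.004], 0.56), ([0.41, -0.378, 0.006], 0.55)]
marker [([0.593, -0.319, 0.007], 0.73)]
ballpoint [([0.413, -0.379, 0.01], 0.65)]
stir_bar_long []
petri_dish [([0.286, -0.294, 0.01], 0.83)]
tape_roll [([0.368, 0.171, 0.023], 0.5)]
beaker_50 [([0.368, 0.392, 0.028], 0.5)]
dropper [([0.749, 0.19, 0.043], 0.5)]
electrode_arm []
balance []
side 54.72711633731879 312.3834388580257 196.67593184364958 [[0.852, -0.523, -0.016], [-0.245, -0.372, -0.895], [0.463, 0.766, -0.445]] [-0.504  0.181  0.931]
case []
lid []
pen_tray [([0.689, 0.014, 0.017], 0.93), ([0.812, 0.075, 0.012], 0.53)]
bar_tray []
forceps_a [([0.592, -0.394, 0.006], 0.69), ([0.456, -0.259, 0.006], 0.58)]
spatula [([0.448, -
[... 290 characters left out ...]
, 0.033], 0.34)]
balance []
{'time': 1.6, 'q': array([ 1.22693243,  0.47701296,  0.02240399,  1.55540012, -0.01149861,
        1.10930927, -0.08307702]), 'qvel': array([-0.00050393, -0.00131943,  0.00134919, -0.00011095,  0.00084625,
        0.00101231,  0.00054923]), 'tau': array([ 8.72103465e-04, -5.82710803e+01,  1.53368510e+00, -2.72926229e+01,
       -5.43582556e-02,  9.98374249e-03,  2.67863368e-05]), 'eef_pos': array([ 0.1576769 , -0.65633854,  0.22265524]), 'ee_rot': array([-1.51026641e-06,  9.93060028e-01,  1.17608592e-01,  4.84323595e-06]), 'ft_force': array([ 0.70707703,  0.38107008, -0.47626294]), 'torque': array([0.0027882 , 0.02836931, 0.03959868]), 'width': 0.0875251893975322}
```

View pics/top0.png

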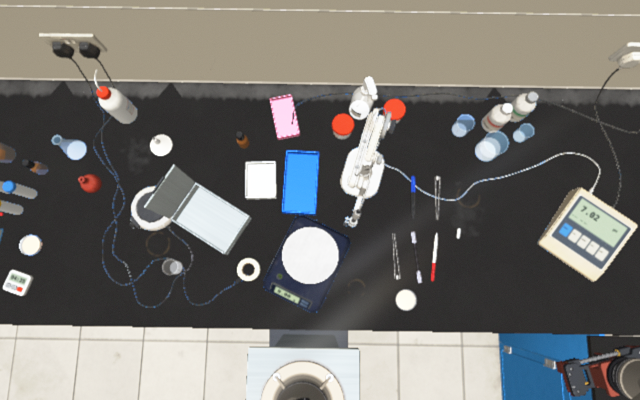

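View pics/side0.png

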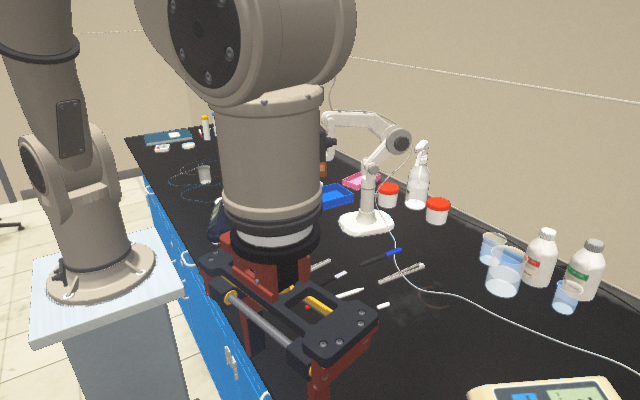

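```bash
python3 - <<'E'
from h import *
p=optics.camera('top')
np.save('pics/top1.npy',p,allow_pickle=True)
im=cv2.cvtColor(p['color'],cv2.COLOR_RGB2BGR)
cv2.imwrite('pics/c1.png',cv2.resize(im[165:320,375:480],None,fx=5,fy=3.8,interpolation=cv2.INTER_CUBIC) if 0 else cv2.resize(im[165:285,375:480],None,fx=5,fy=5,interpolation=cv2.INTER_CUBIC))
cv2.imwrite('pics/c2.png',cv2.resize(im[140:290,125:325],None,fx=4,fy=4,interpolation=cv2.INTER_CUBIC))
W=cloud(p)
# elongated objects
for n,(u0,v0,u1,v1) in dict(f1=(388,230,402,283),spat=(407,228,424,288),ball=(428,230,440,284),mark=(408,172,418,222),f2=(431,172,443,224),bar=(454,226,464,241)).items():
    a=W[v0:v1,u0:u1]; z=a[...,2]; c=p['color'][v0:v1,u0:u1].astype(int)
    m=(c.max(-1)>75)
    P=a[m]; 
    r=cv2.minAreaRect((P[:,:2]*1000).astype(np.float32)); print(n,m.sum(),np.round(r[0],1),np.round(r[1],1),round(r[2],1),'z',np.round(np.percentile(P[:,2],[10,50,90]),3), 'bg z',np.round(np.median(z[~m]),4))
E
```

```text
f1 233 [ 357.9 -185.3] [121.5 278. ] 35.3 z [-0.005 -0.001  0.007] bg z -0.0023
spat 148 [ 414.6 -327.1] [154.6  17.7] 6.7 z [-0.004  0.001  0.006] bg z -0.0018
ball 238 [ 416.7 -380.9] [ 15.5 146.6] 83.2 z [-0.003  0.003  0.009] bg z -0.0022
mark 108 [ 483.1 -195.3] [ 45.4 442.5] 50.4 z [-0.003  0.007  0.014] bg z -0.0009
f2 238 [ 461.2 -252.6] [100.3 498.3] 43.2 z [-0.005 -0.     0.007] bg z -0.002
bar 56 [ 487.2 -455.7] [14.9 35.1] 76.0 z [-0.004  0.002  0.008] bg z -0.0011
```

View pics/c1.png

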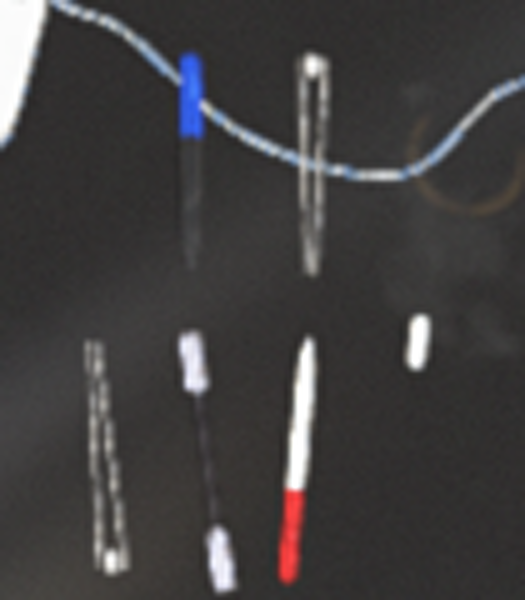

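View pics/c2.png

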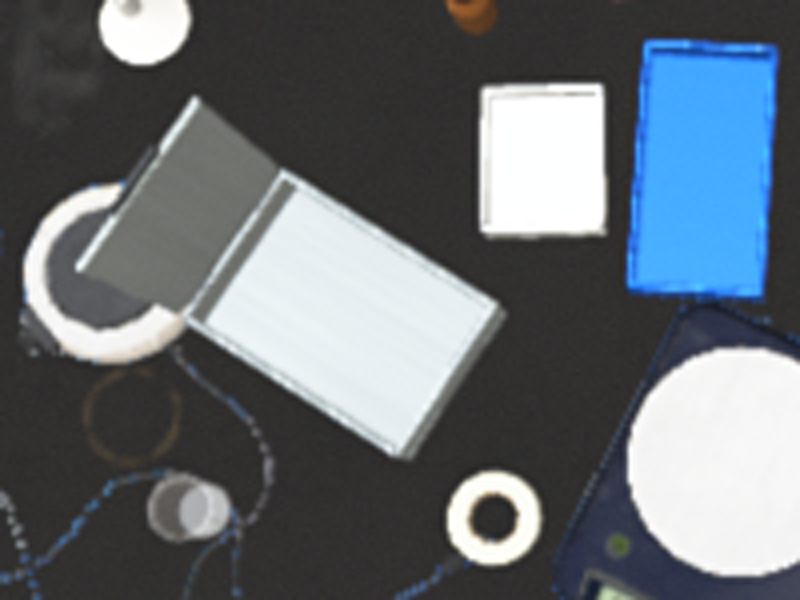

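```bash
cat >> h.py <<'E'
def rp(p,u,v,z):
    a=pw(p,u,v,1.0); o=np.array(p['R']).T@(-np.array(p['t'])); return o+(a-o)*(z-o[2])/(a[2]-o[2])
E
python3 - <<'E'
from h import *
p=optics.camera('top')
A=lambda q:(q[0]/5+375-.4,q[1]/5+165-.4); B=lambda q:(q[0]/4+125-.4,q[1]/4+140-.4)
for n,a,b,z in [('f1',(93,342),(112,572),.006),('spat',(190,333),(224,592),.006),('ball',(308,338),(287,582),.006),('mark',(191,55),(191,265),.007),('f2',(312,57),(312,275),.006),('bar',(421,315),(416,370),.006)]:
    a=rp(p,*A(a),z);b=rp(p,*A(b),z);d=a-b
    print(n,np.round((a+b)/2*1000,1)[:2],'len',round(np.linalg.norm(d)*1000),'ang',round(np.degrees(np.arctan2(d[1],d[0])),1))
for n,cs,z in [('case',[(283,172),(187,318),(408,457),(503,312)],.045),('pen',[(645,42),(777,46),(763,298),(628,293)],.03),('bar',[(481,87),(604,85),(606,234),(483,236)],.025)]:
    C=np.array([rp(p,*B(c),z) for c in cs])[:,:2]*1000
    print(n,C.mean(0).round(1),[round(np.linalg.norm(C[i]-C[i-1])) for i in range(4)],[round(np.degrees(np.arctan2(*(C[i]-C[i-1])[::-1])),1) for i in range(4)])
for c in [(195,97),(80,270),(137,183)]:
    u,v=B(c); print(np.round([pw(p,u+i,v+j) for i,j in((0,0),(2,1),(1,2))],3).tolist())
W=cloud(p)
for n,(u0,v0,u1,v1) in dict(beaker=(160,255,185,278),tape=(235,255,262,283),dropper=(235,130,250,152),balance=(262,215,352,315),stand=(335,75,400,230),base=(340,150,385,200)).items():
    a=W[v0:v1,u0:u1].reshape(-1,3); a=a[a[:,2]>.012]; print(n,a.min(0).round(3),a.max(0).round(3))
E
```

```text
f1 [ 415.6 -264.4] len 135 ang 3.8
spat [ 413.5 -325.8] len 152 ang 6.1
ball [ 415.7 -379.3] len 144 ang -6.8
mark [ 594.4 -320.7] len 129 ang -1.4
f2 [ 592.1 -393.8] len 134 ang -2.0
bar [ 485.6 -453.4] len 33 ang -7.6
case [513.8 275.4] [195, 126, 192, 123] [np.float64(58.6), np.float64(150.3), np.float64(-120.6), np.float64(-31.0)]
pen [629.6  18.3] [192, 100, 193, 99] [np.float64(-2.1), np.float64(-90.9), np.float64(177.8), np.float64(88.7)]
bar [635.2 138.3] [115, 93, 115, 91] [np.float64(3.4), np.float64(-88.1), np.float64(-177.4), np.float64(91.8)]
[[0.685, 0.41, 0.005], [0.683, 0.404, 0.002], [0.619, 0.331, 0.235]]
[[0.513, 0.399, 0.23], [0.512, 0.398, 0.218], [0.539, 0.471, 0.033]]
[[0.567, 0.364, 0.24], [0.567, 0.363, 0.229], [0.564, 0.366, 0.227]]
beaker [ 0.327 -0.037  0.013] [0.394 0.404 1.358]
tape [ 0.327 -0.037  0.012] [0.399 0.198 1.358]
dropper [ 0.327 -0.037  0.012] [0.768 0.214 1.358]
balance [ 0.252 -0.13   0.016] [0.53  0.119 1.358]
stand [ 0.327 -0.284  0.012] [ 0.964 -0.037  1.358]
base [ 0.327 -0.231  0.012] [ 0.735 -0.037  1.358]
```

```bash
python3 - <<'E'
from h import *
p=optics.camera('top'); W=cloud(p)
m=(W[...,2]>.06)&(W[...,2]<.4)
vv,uu=np.nonzero(m)
s=(uu>330)&(uu<400)&(vv>70)&(vv<232)
P=W[vv[s],uu[s]]
for x0 in np.arange(.4,.95,.03):
    q=P[(P[:,0]>=x0)&(P[:,0]<x0+.03)]
    if len(q): print(round(x0,2),len(q),'y',np.percentile(q[:,1],[2,98]).round(3),'z',np.percentile(q[:,2],[2,98]).round(3))
for c in [(172,265),(248,269),(243,140)]:
    print(c,np.round(W[c[1]-12:c[1]+12:4,c[0]],3).tolist())
for c in [(310,255),(285,290),(350,235),(270,290)]: print(c,W[c[1],c[0]].round(3))
E
```

```text
0.46 150 y [-0.129 -0.101] z [0.215 0.397]
0.49 23 y [-0.133 -0.104] z [0.213 0.311]
0.52 80 y [-0.146 -0.129] z [0.221 0.313]
0.55 247 y [-0.146 -0.105] z [0.245 0.383]
0.58 103 y [-0.135 -0.111] z [0.319 0.335]
0.61 102 y [-0.142 -0.119] z [0.316 0.332]
0.64 360 y [-0.2   -0.131] z [0.07  0.325]
0.67 240 y [-0.196 -0.138] z [0.189 0.319]
0.7 358 y [-0.221 -0.148] z [0.154 0.308]
0.73 219 y [-0.226 -0.155] z [0.249 0.289]
0.76 85 y [-0.21  -0.081] z [0.06  0.274]
0.79 125 y [-0.158 -0.076] z [0.06  0.067]
0.82 408 y [-0.269 -0.094] z [0.06  0.211]
0.85 377 y [-0.269 -0.13 ] z [0.06  0.217]
0.88 21 y [-0.258 -0.134] z [0.062 0.211]
0.94 306 y [-0.271 -0.072] z [0.061 0.09 ]
(172, 265) [[0.414, 0.396, -0.004], [0.402, 0.394, -0.001], [0.39, 0.389, 0.013], [0.379, 0.391, 0.004], [0.367, 0.391, 0.002], [0.356, 0.388, 0.008]]
(248, 269) [[0.406, 0.17, -0.002], [0.393, 0.166, 0.017], [0.382, 0.169, -0.002], [0.371, 0.168, 0.0], [0.359, 0.167, -0.001], [0.347, 0.164, 0.017]]
(243, 140) [[0.806, 0.203, -0.003], [0.792, 0.202, -0.001], [0.754, 0.188, 0.076], [0.748, 0.191, 0.054], [0.74, 0.193, 0.042], [0.739, 0.199, 0.006]]
(310, 255) [ 0.41  -0.015  0.071]
(285, 290) [0.313 0.053 0.064]
(350, 235) [ 0.476 -0.132 -0.005]
(270, 290) [0.312 0.097 0.041]
```

```bash
python3 -m jog '[{"tx":0.65,"ty":1,"tz":-0.2,"wz":-0.2},{"tx":0.65,"ty":1,"tz":-0.2,"wz":-0.2},{"tx":0.65,"ty":1,"tz":-0.2,"wz":-0.2},{"tx":0.65,"ty":1,"tz":-0.2,"wz":-0.2},{"tx":0.65,"ty":1,"tz":-0.2,"wz":-0.2},{"tx":0.65,"ty":1,"tz":-0.2,"wz":-0.2},{"tx":0.65,"ty":1,"tz":-0.2,"wz":-0.2},{"tx":0.65,"ty":1,"tz":-0.2,"wz":-0.2},{"tx":0.65,"ty":1,"tz":-0.2,"wz":-0.2},{"tx":0.65,"ty":1,"tz":-0.2,"wz":-0.14}]' 0.1 20
cat > st.py <<'E'
from h import *
import sys
s=status.get_state(); w,x,y,z=s['ee_rot']
from scipy.spatial.transform import Rotation as Ro
R=Ro.from_quat([x,y,z,w]).as_matrix()
e=s['eef_pos']
print('t',round(s['time'],2),'pos',e.round(4),'yaw',round(np.degrees(np.arctan2(R[1,0],R[0,0])),2),'zax',R[:,2].round(3),'w',round(s['width'],4),'F',s['ft_force'].round(1),'q',s['q'].round(2))
if len(sys.argv)>2:
    X=[float(a) for a in sys.argv[1:]]
    print('units',((np.array(X[:3])-e)/.03).round(2),'wz',round((X[3]-np.degrees(np.arctan2(R[1,0],R[0,0])))/5,2) if len(X)>3 else '')
E
python3 st.py .4156 -.2644 .004 3.8
```

```text
t 1.75 pos [ 0.1577 -0.6563  0.2227] yaw 13.51 zax [-0. -0. -1.] w 0.088 F [0.4 0.3 0.2] q [ 1.23  0.48  0.02  1.56 -0.01  1.11 -0.08]
units [ 8.6  13.06 -7.29] wz -1.94validation failed for argument at $[0]...
```

```bash
python3 -m jog '[{"tx":0.65,"ty":1.0,"tz":-0.2,"wx":0,"wy":0,"wz":-0.2}]' 0.1 20; echo; python3 -m jog --help | head -30
```

```text
time: 1.83
eef_pos: [0.1718, -0.6312, 0.2176]
ee_rot: [0.003, 0.994, 0.105, -0.001]
ft_force: [-0.1, -0.2, 0.7]
width: 0.0839
invalid input: not JSON, or not a number
```

All six keys needed.

```bash
python3 -m jog '[{"tx":0.65,"ty":1,"tz":-0.2,"wx":0,"wy":0,"wz":-0.2},{"tx":0.65,"ty":1,"tz":-0.2,"wx":0,"wy":0,"wz":-0.2},{"tx":0.65,"ty":1,"tz":-0.2,"wx":0,"wy":0,"wz":-0.2},{"tx":0.65,"ty":1,"tz":-0.2,"wx":0,"wy":0,"wz":-0.2},{"tx":0.65,"ty":1,"tz":-0.2,"wx":0,"wy":0,"wz":-0.2},{"tx":0.65,"ty":1,"tz":-0.2,"wx":0,"wy":0,"wz":-0.2},{"tx":0.65,"ty":1,"tz":-0.2,"wx":0,"wy":0,"wz":-0.2},{"tx":0.65,"ty":1,"tz":-0.2,"wx":0,"wy":0,"wz":-0.2},{"tx":0.65,"ty":1,"tz":-0.2,"wx":0,"wy":0,"wz":-0.14},{"tx":0,"ty":0,"tz":0,"wx":0,"wy":0,"wz":0}]' 0.1 20
python3 st.py .4156 -.2644 .004 3.8
```

```text
time: 2.67
eef_pos: [0.3567, -0.3496, 0.1619]
ee_rot: [-0.002, 0.999, 0.038, 0.0]
ft_force: [0.2, 1.0, 0.9]
width: 0.0398
t 2.67 pos [ 0.3567 -0.3496  0.1619] yaw 4.33 zax [ 0.001  0.003 -1.   ] w 0.0398 F [0.2 1.  0.9] q [ 0.74  0.27 -0.1   2.02  0.03  0.85 -0.87]
units [ 1.96  2.84 -5.26] wz -0.11
```

```bash
python3 -m jog '[{"tx":1,"ty":0.9,"tz":-0.5,"wx":0,"wy":0,"wz":-0.11},{"tx":1,"ty":1,"tz":-0.5,"wx":0,"wy":0,"wz":0},{"tx":0,"ty":0.94,"tz":-1,"wx":0,"wy":0,"wz":0},{"tx":0,"ty":0,"tz":-1,"wx":0,"wy":0,"wz":0},{"tx":0,"ty":0,"tz":0,"wx":0,"wy":0,"wz":0}]' 0.1 20
python3 st.py .4156 -.2644 .004 3.8; python3 -c "
from h import *
p=shot('top','t2')
im=cv2.imread('pics/t2.png'); cv2.imwrite('pics/t2c.png',cv2.resize(im[150:310,340:500],None,fx=3.7,fy=3.7,interpolation=cv2.INTER_CUBIC))"
```

```text
time: 3.08
eef_pos: [0.4071, -0.271, 0.0702]
ee_rot: [-0.002, 1.0, 0.03, -0.003]
ft_force: [-0.0, -0.5, 0.1]
width: 0.0397
t 3.08 pos [ 0.4071 -0.271   0.0702] yaw 3.49 zax [-0.007  0.004 -1.   ] w 0.0397 F [-0.  -0.5  0.1] q [ 0.57  0.4  -0.13  2.11  0.08  0.65 -1.13]
units [ 0.28  0.22 -2.21] wz 0.06
```

View pics/t2c.png

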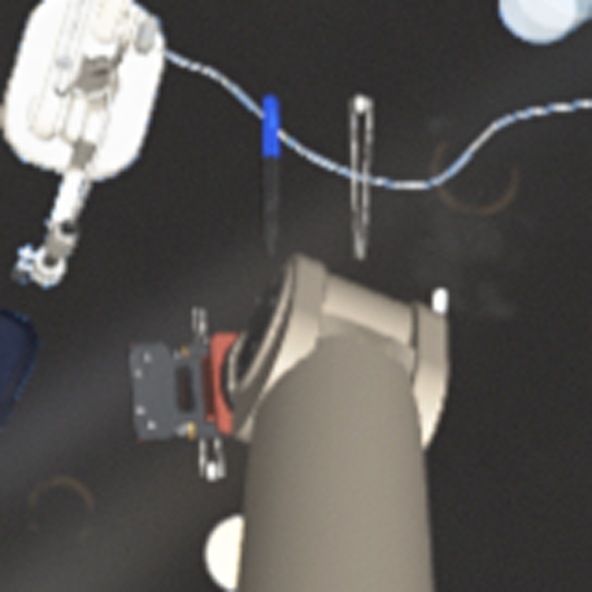

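```bash
python3 -m jog '[{"tx":0.28,"ty":0.2,"tz":-0.7,"wx":0,"wy":0,"wz":0},{"tx":0,"ty":0,"tz":-0.7,"wx":0,"wy":0,"wz":0},{"tx":0,"ty":0,"tz":0,"wx":0,"wy":0,"wz":0},{"tx":0,"ty":0,"tz":0,"wx":0,"wy":0,"wz":0}]'
python3 st.py .4156 -.2644 .004 3.8
```

```text
time: 3.47
eef_pos: [0.4177, -0.2696, 0.0332]
ee_rot: [0.0, 1.0, 0.028, -0.0]
ft_force: [0.3, -0.5, 1.0]
width: 0.0395
t 3.47 pos [ 0.4177 -0.2696  0.0332] yaw 3.15 zax [-0.    -0.001 -1.   ] w 0.0395 F [ 0.3 -0.5  1. ] q [ 0.54  0.47 -0.12  2.11  0.1   0.56 -1.16]
units [-0.07  0.17 -0.97] wz 0.13
```

```bash
python3 -m jog '[{"tx":-0.07,"ty":0.17,"tz":-0.5,"wx":0,"wy":0,"wz":0.1},{"tx":0,"ty":0,"tz":-0.45,"wx":0,"wy":0,"wz":0},{"tx":0,"ty":0,"tz":0,"wx":0,"wy":0,"wz":0},{"tx":0,"ty":0,"tz":0,"wx":0,"wy":0,"wz":0}]'
python3 st.py .4156 -.2644 .004 3.8
```

```text
time: 3.8
eef_pos: [0.4161, -0.2643, 0.0051]
ee_rot: [0.0, 0.999, 0.032, 0.0]
ft_force: [-0.5, 0.8, 0.6]
width: 0.0395
t 3.8 pos [ 0.4161 -0.2643  0.0051] yaw 3.68 zax [ 0.001 -0.001 -1.   ] w 0.0395 F [-0.5  0.8  0.6] q [ 0.53  0.52 -0.11  2.13  0.12  0.5  -1.18]
units [-0.02 -0.   -0.04] wz 0.02
```

```bash
python3 -m jog '[{"tx":0,"ty":0,"tz":-0.05,"wx":0,"wy":0,"wz":0},{"tx":0,"ty":0,"tz":0,"wx":0,"wy":0,"wz":0},{"tx":0,"ty":0,"tz":0,"wx":0,"wy":0,"wz":0},{"tx":0,"ty":0,"tz":0,"wx":0,"wy":0,"wz":0},{"tx":0,"ty":0,"tz":0,"wx":0,"wy":0,"wz":0},{"tx":0,"ty":0,"tz":0,"wx":0,"wy":0,"wz":0}]' 1 30
python3 st.py .4156 -.2644 .004 3.8
```

```text
time: 4.3
eef_pos: [0.4161, -0.2633, 0.0027]
ee_rot: [0.0, 0.999, 0.033, 0.0]
ft_force: [-0.5, 1.1, 5.5]
width: 0.011
t 4.3 pos [ 0.4161 -0.2633  0.0027] yaw 3.76 zax [ 0. -0. -1.] w 0.011 F [-0.5  1.1  5.5] q [ 0.53  0.52 -0.11  2.13  0.12  0.49 -1.18]
units [-0.02 -0.04  0.04] wz 0.01
```

```bash
python3 -m jog '[{"tx":0,"ty":0,"tz":0.5,"wx":0,"wy":0,"wz":0},{"tx":0,"ty":0,"tz":1,"wx":0,"wy":0,"wz":0},{"tx":0,"ty":0,"tz":1,"wx":0,"wy":0,"wz":0},{"tx":0,"ty":0,"tz":1,"wx":0,"wy":0,"wz":0},{"tx":0,"ty":0,"tz":1,"wx":0,"wy":0,"wz":0},{"tx":0,"ty":0,"tz":1,"wx":0,"wy":0,"wz":0},{"tx":0,"ty":0,"tz":1,"wx":0,"wy":0,"wz":0},{"tx":0,"ty":0,"tz":1,"wx":0,"wy":0,"wz":0},{"tx":0,"ty":0,"tz":1,"wx":0,"wy":0,"wz":0},{"tx":0,"ty":0,"tz":1,"wx":0,"wy":0,"wz":0}]'
python3 st.py .43 0 .40 59
python3 -m jog '[{"tx":0,"ty":0,"tz":1,"wx":0,"wy":0,"wz":0},{"tx":0,"ty":0,"tz":1,"wx":0,"wy":0,"wz":0},{"tx":0,"ty":0,"tz":1,"wx":0,"wy":0,"wz":0},{"tx":0,"ty":0,"tz":0.8,"wx":0,"wy":0,"wz":0}]'
python3 st.py .43 0 .40 59
```

```text
time: 5.13
eef_pos: [0.4153, -0.2628, 0.2887]
ee_rot: [-0.0, 0.999, 0.033, -0.0]
ft_force: [0.5, -1.2, -0.2]
width: 0.0107
t 5.13 pos [ 0.4153 -0.2628  0.2887] yaw 3.77 zax [-0.  0. -1.] w 0.0107 F [ 0.5 -1.2 -0.2] q [ 0.57  0.12 -0.15  1.89  0.02  1.13 -1.09]
units [0.49 8.76 3.71] wz 11.05
time: 5.47
eef_pos: [0.4158, -0.263, 0.4035]
ee_rot: [0.0, 0.999, 0.033, 0.001]
ft_force: [0.5, -0.6, -0.6]
width: 0.0106
t 5.47 pos [ 0.4158 -0.263   0.4035] yaw 3.76 zax [ 0.001 -0.001 -1.   ] w 0.0106 F [ 0.5 -0.6 -0.6] q [ 0.57  0.05 -0.14  1.71  0.01  1.38 -1.08]
units [ 0.47  8.77 -0.12] wz 11.05
```

```bash
python3 -m jog '[{"tx":0.05,"ty":1,"tz":0,"wx":0,"wy":0,"wz":0.6},{"tx":0.05,"ty":1,"tz":0,"wx":0,"wy":0,"wz":0.6},{"tx":0.05,"ty":1,"tz":0,"wx":0,"wy":0,"wz":0.6},{"tx":0.05,"ty":1,"tz":0,"wx":0,"wy":0,"wz":0.6},{"tx":0.05,"ty":1,"tz":0,"wx":0,"wy":0,"wz":0.6},{"tx":0.05,"ty":1,"tz":0,"wx":0,"wy":0,"wz":0.6},{"tx":0.05,"ty":1,"tz":0,"wx":0,"wy":0,"wz":0.6},{"tx":0.05,"ty":1,"tz":0,"wx":0,"wy":0,"wz":0.6},{"tx":0.1,"ty":1,"tz":0,"wx":0,"wy":0,"wz":0.6},{"tx":0.1,"ty":1,"tz":0,"wx":0,"wy":0,"wz":0.6}]'
python3 st.py .481 .2855 .40 59
python3 -m jog '[{"tx":0.2,"ty":1,"tz":-0.2,"wx":0,"wy":0,"wz":0.6},{"tx":0.2,"ty":1,"tz":-0.2,"wx":0,"wy":0,"wz":0.6},{"tx":0.2,"ty":1,"tz":-0.3,"wx":0,"wy":0,"wz":0.6},{"tx":0.2,"ty":1,"tz":-0.3,"wx":0,"wy":0,"wz":0.6},{"tx":0.2,"ty":1,"tz":-0.5,"wx":0,"wy":0,"wz":0.6},{"tx":0.2,"ty":1,"tz":-0.5,"wx":0,"wy":0,"wz":0.6},{"tx":0.2,"ty":1,"tz":-0.5,"wx":0,"wy":0,"wz":0.6},{"tx":0.2,"ty":1,"tz":-0.5,"wx":0,"wy":0,"wz":0.6}]'
python3 st.py .481 .2855 .02 59
```

```text
time: 6.3
eef_pos: [0.4333, 0.0383, 0.4012]
ee_rot: [0.0, 0.957, 0.292, -0.0]
ft_force: [0.3, 0.5, 0.1]
width: 0.0117
t 6.3 pos [0.4333 0.0383 0.4012] yaw 33.91 zax [-0. -0. -1.] w 0.0117 F [0.3 0.5 0.1] q [ 0.26 -0.04 -0.47  1.8  -0.02  1.37 -1.18]
units [ 1.59  8.24 -0.04] wz 5.02
time: 6.97
eef_pos: [0.4817, 0.2781, 0.3103]
ee_rot: [0.0, 0.875, 0.484, -0.0]
ft_force: [1.0, -0.5, 0.2]
width: 0.0106
t 6.97 pos [0.4817 0.2781 0.3103] yaw 57.9 zax [-0. -0. -1.] w 0.0106 F [ 1.  -0.5  0.2] q [-0.07  0.28 -0.69  1.7   0.19  1.23 -1.37]
units [-0.02  0.25 -9.68] wz 0.22
```

```bash
python3 -m jog '[{"tx":-0.02,"ty":0.25,"tz":-1,"wx":0,"wy":0,"wz":0.2},{"tx":0,"ty":0,"tz":-1,"wx":0,"wy":0,"wz":0},{"tx":0,"ty":0,"tz":-1,"wx":0,"wy":0,"wz":0},{"tx":0,"ty":0,"tz":-1,"wx":0,"wy":0,"wz":0},{"tx":0,"ty":0,"tz":-1,"wx":0,"wy":0,"wz":0},{"tx":0,"ty":0,"tz":-1,"wx":0,"wy":0,"wz":0},{"tx":0,"ty":0,"tz":-0.5,"wx":0,"wy":0,"wz":0},{"tx":0,"ty":0,"tz":0,"wx":0,"wy":0,"wz":0}]'
python3 st.py .481 .2855 .02 59; python3 -c "
from h import *
p=shot('top','t3');shot('side','s3')
im=cv2.imread('pics/t3.png'); cv2.imwrite('pics/t3c.png',cv2.resize(im[140:290,125:325],None,fx=4,fy=4,interpolation=cv2.INTER_CUBIC))"
```

```text
time: 7.63
eef_pos: [0.4788, 0.2824, 0.1124]
ee_rot: [0.0, 0.871, 0.491, -0.004]
ft_force: [0.1, 0.1, 0.3]
width: 0.0108
t 7.63 pos [0.4788 0.2824 0.1124] yaw 58.77 zax [-0.006 -0.004 -1.   ] w 0.0108 F [0.1 0.1 0.3] q [-0.16  0.49 -0.62  1.9   0.37  0.87 -1.51]
units [ 0.07  0.1  -3.08] wz 0.05
```

View pics/t3c.png

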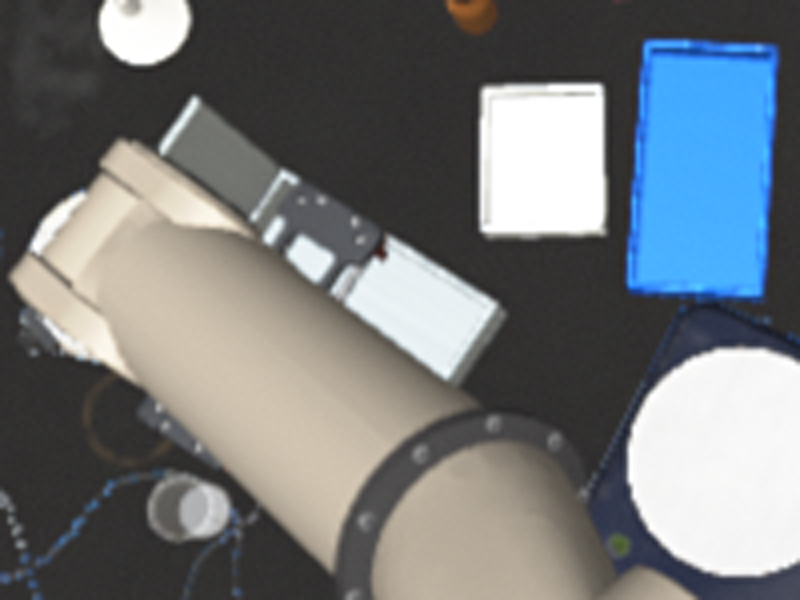

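View pics/s3.png

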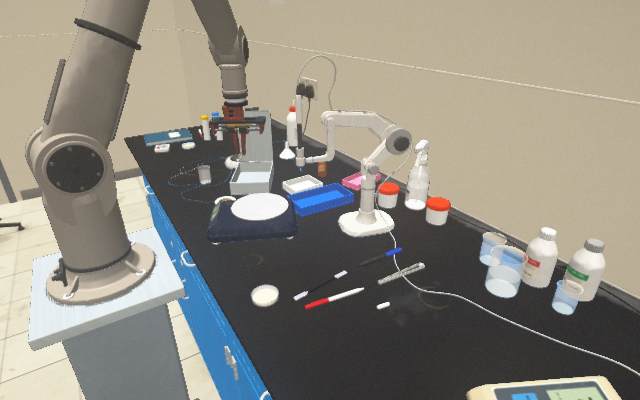

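```bash
python3 -c "
from h import *
p=optics.camera('top'); W=cloud(p)[175:260,125:195].reshape(-1,3)
c=np.array([.5138,.2754]); ex=np.array([np.cos(np.radians(59)),np.sin(np.radians(59))]); ey=np.array([-ex[1],ex[0]])
L=np.c_[(W[:,:2]-c)@ex,(W[:,:2]-c)@ey,W[:,2]]
L=L[(L[:,2]>.1)&(abs(L[:,1])<85)]
for x0 in np.arange(-.1,.25,.02):
    q=L[(L[:,0]>=x0)&(L[:,0]<x0+.02)]
    if len(q):print(round(x0,2),len(q),np.percentile(q[:,2],[1,10,50,99]).round(3))
"
```

```text
-0.1 370 [0.527 0.547 0.568 0.583]
-0.08 357 [0.505 0.526 0.551 0.567]
-0.06 409 [0.452 0.516 0.53  0.549]
-0.04 427 [0.236 0.485 0.518 0.532]
-0.02 349 [0.235 0.482 0.506 0.516]
0.0 428 [0.233 0.238 0.489 0.502]
0.02 126 [0.235 0.24  0.477 0.488]
0.08 3 [0.106 0.107 0.109 0.112]
0.1 227 [0.1   0.113 0.158 0.236]
```

```bash
python3 -m jog '[{"tx":0.07,"ty":0.1,"tz":-0.8,"wx":0,"wy":0,"wz":0},{"tx":0,"ty":0,"tz":-0.8,"wx":0,"wy":0,"wz":0},{"tx":0,"ty":0,"tz":-0.8,"wx":0,"wy":0,"wz":0},{"tx":0,"ty":0,"tz":-0.4,"wx":0,"wy":0,"wz":0},{"tx":0,"ty":0,"tz":0,"wx":0,"wy":0,"wz":0},{"tx":0,"ty":0,"tz":0,"wx":0,"wy":0,"wz":0}]'
python3 st.py .481 .2855 .009 59
```

```text
time: 8.28
eef_pos: [0.4838, 0.2879, 0.0332]
ee_rot: [-0.0, 0.871, 0.491, 0.0]
ft_force: [0.5, -1.3, 0.4]
width: 0.0107
t 8.28 pos [0.4838 0.2879 0.0332] yaw 58.76 zax [ 0.001  0.001 -1.   ] w 0.0107 F [ 0.5 -1.3  0.4] q [-0.22  0.61 -0.56  1.94  0.47  0.73 -1.6 ]
units [-0.09 -0.08 -0.81] wz 0.05
```

```bash
python3 -m jog '[{"tx":-0.09,"ty":-0.08,"tz":-0.45,"wx":0,"wy":0,"wz":0},{"tx":0,"ty":0,"tz":-0.35,"wx":0,"wy":0,"wz":0},{"tx":0,"ty":0,"tz":0,"wx":0,"wy":0,"wz":0},{"tx":0,"ty":0,"tz":0,"wx":0,"wy":0,"wz":0}]'
python3 st.py .481 .2855 .009 59
python3 -m jog '[{"tx":0,"ty":0,"tz":0,"wx":0,"wy":0,"wz":0},{"tx":0,"ty":0,"tz":0,"wx":0,"wy":0,"wz":0},{"tx":0,"ty":0,"tz":0,"wx":0,"wy":0,"wz":0},{"tx":0,"ty":0,"tz":0,"wx":0,"wy":0,"wz":0},{"tx":0,"ty":0,"tz":0,"wx":0,"wy":0,"wz":0},{"tx":0,"ty":0,"tz":0.5,"wx":0,"wy":0,"wz":0},{"tx":0,"ty":0,"tz":1,"wx":0,"wy":0,"wz":0},{"tx":0,"ty":0,"tz":1,"wx":0,"wy":0,"wz":0},{"tx":0,"ty":0,"tz":1,"wx":0,"wy":0,"wz":0},{"tx":0,"ty":0,"tz":1,"wx":0,"wy":0,"wz":0}]' 0.5
python3 st.py .43 0 .39 6
```

```text
time: 8.62
eef_pos: [0.4809, 0.2851, 0.0088]
ee_rot: [0.0, 0.871, 0.491, 0.0]
ft_force: [0.7, 0.8, -0.6]
width: 0.0109
t 8.62 pos [0.4809 0.2851 0.0088] yaw 58.76 zax [ 0.  0. -1.] w 0.0109 F [ 0.7  0.8 -0.6] q [-0.24  0.64 -0.53  1.95  0.5   0.68 -1.63]
units [0.   0.01 0.01] wz 0.05
time: 9.45
eef_pos: [0.4803, 0.2849, 0.1446]
ee_rot: [-0.0, 0.871, 0.491, -0.0]
ft_force: [0.4, 0.9, 0.1]
width: 0.0218
t 9.45 pos [0.4803 0.2849 0.1446] yaw 58.77 zax [-0. -0. -1.] w 0.0218 F [0.4 0.9 0.1] q [-0.14  0.45 -0.65  1.88  0.34  0.92 -1.49]
units [-1.68 -9.5   8.18] wz -10.55
```

```bash
python3 -m jog '[{"tx":-0.2,"ty":-0.8,"tz":1,"wx":0,"wy":0,"wz":-0.55},{"tx":-0.2,"ty":-0.8,"tz":1,"wx":0,"wy":0,"wz":-0.55},{"tx":-0.2,"ty":-0.8,"tz":1,"wx":0,"wy":0,"wz":-0.55},{"tx":-0.2,"ty":-0.8,"tz":1,"wx":0,"wy":0,"wz":-0.55},{"tx":-0.2,"ty":-0.8,"tz":1,"wx":0,"wy":0,"wz":-0.55},{"tx":-0.2,"ty":-0.8,"tz":1,"wx":0,"wy":0,"wz":-0.55},{"tx":-0.2,"ty":-0.8,"tz":1,"wx":0,"wy":0,"wz":-0.55},{"tx":-0.2,"ty":-1,"tz":0.7,"wx":0,"wy":0,"wz":-0.55},{"tx":-0.1,"ty":-1,"tz":0.7,"wx":0,"wy":0,"wz":-0.55},{"tx":0,"ty":-1,"tz":0.2,"wx":0,"wy":0,"wz":-0.55}]' 0.1
python3 st.py .4135 -.3258 .12 6.1
python3 -m jog '[{"tx":0,"ty":-1,"tz":0,"wx":0,"wy":0,"wz":-0.55},{"tx":0,"ty":-1,"tz":0,"wx":0,"wy":0,"wz":-0.55},{"tx":0,"ty":-1,"tz":0,"wx":0,"wy":0,"wz":-0.55},{"tx":0,"ty":-1,"tz":0,"wx":0,"wy":0,"wz":-0.55},{"tx":0,"ty":-1,"tz":0,"wx":0,"wy":0,"wz":-0.55},{"tx":0,"ty":-1,"tz":0,"wx":0,"wy":0,"wz":-0.55},{"tx":0,"ty":-1,"tz":0,"wx":0,"wy":0,"wz":-0.55},{"tx":0,"ty":-1,"tz":0,"wx":0,"wy":0,"wz":-0.55}]'
python3 st.py .4135 -.3258 .12 6.1
```

```text
time: 10.28
eef_pos: [0.4298, 0.0262, 0.405]
ee_rot: [0.001, 0.963, 0.269, 0.003]
ft_force: [0.2, 0.1, 0.0]
width: 0.0395
t 10.28 pos [0.4298 0.0262 0.405 ] yaw 31.17 zax [ 0.006 -0.    -1.   ] w 0.0395 F [0.2 0.1 0. ] q [ 0.31 -0.05 -0.49  1.8  -0.02  1.38 -1.2 ]
units [ -0.54 -11.73  -9.5 ] wz -5.01
time: 10.95
eef_pos: [0.4292, -0.2143, 0.4014]
ee_rot: [0.0, 0.997, 0.08, 0.0]
ft_force: [0.7, 0.6, -0.8]
width: 0.0398
t 10.95 pos [ 0.4292 -0.2143  0.4014] yaw 9.14 zax [ 0. -0. -1.] w 0.0398 F [ 0.7  0.6 -0.8] q [ 0.55  0.03 -0.23  1.73  0.01  1.38 -1.09]
units [-0.52 -3.72 -9.38] wz -0.61
```

Now check the scene from here.

```bash
cat > look.py <<'E'
from h import *
import sys
tag=sys.argv[1]
p=shot('top',tag+'t'); s=shot('side',tag+'s')
a=cv2.imread(f'pics/{tag}t.png'); b=cv2.imread(f'pics/{tag}s.png')
r=[int(x) for x in sys.argv[2:6]] if len(sys.argv)>5 else [375,165,480,285]
c=a[r[1]:r[3],r[0]:r[2]]; f=min(5,600/c.shape[0],800/c.shape[1])
cv2.imwrite(f'pics/{tag}c.png',cv2.resize(c,None,fx=f,fy=f,interpolation=cv2.INTER_CUBIC)); print('scale',f)
r=[250,230,430,320]
if len(sys.argv)>9: r=[int(x) for x in sys.argv[6:10]]
c=b[r[1]:r[3],r[0]:r[2]]; f=min(4,600/c.shape[0],800/c.shape[1])
cv2.imwrite(f'pics/{tag}d.png',cv2.resize(c,None,fx=f,fy=f,interpolation=cv2.INTER_CUBIC)); print('scale',f)
E
python3 look.py a 125 140 480 300
```

```text
scale 2.2535211267605635
scale 4
```

View pics/ac.png

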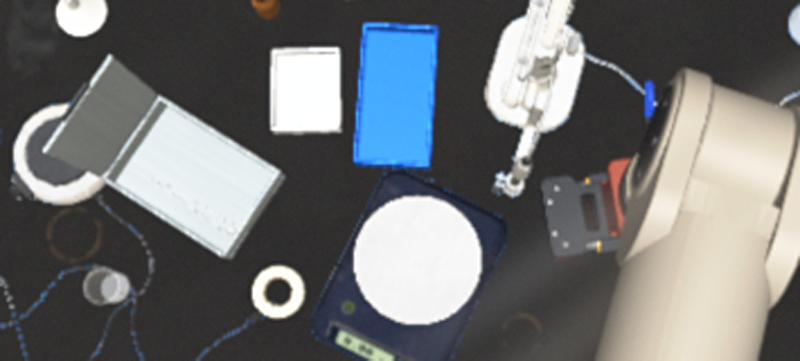

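View pics/as.png

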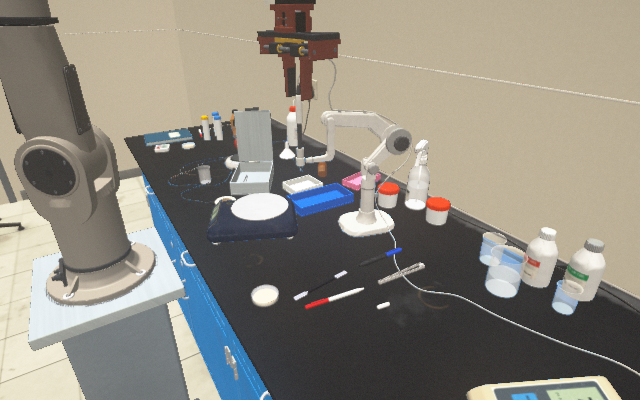

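```bash
python3 -m jog '[{"tx":-0.15,"ty":-0.9,"tz":-0.9,"wx":0,"wy":0,"wz":-0.15},{"tx":-0.15,"ty":-0.9,"tz":-0.9,"wx":0,"wy":0,"wz":-0.15},{"tx":-0.11,"ty":-0.9,"tz":-0.9,"wx":0,"wy":0,"wz":-0.15},{"tx":-0.11,"ty":-0.9,"tz":-1,"wx":0,"wy":0,"wz":-0.15},{"tx":0,"ty":-0.12,"tz":-1,"wx":0,"wy":0,"wz":0},{"tx":0,"ty":0,"tz":-1,"wx":0,"wy":0,"wz":0},{"tx":0,"ty":0,"tz":-1,"wx":0,"wy":0,"wz":0},{"tx":0,"ty":0,"tz":-1,"wx":0,"wy":0,"wz":0},{"tx":0,"ty":0,"tz":-1,"wx":0,"wy":0,"wz":0},{"tx":0,"ty":0,"tz":-1,"wx":0,"wy":0,"wz":0}]'
python3 st.py .4135 -.3258 .004 6.1
python3 -m jog '[{"tx":0,"ty":0,"tz":-0.5,"wx":0,"wy":0,"wz":0},{"tx":0,"ty":0,"tz":0,"wx":0,"wy":0,"wz":0},{"tx":0,"ty":0,"tz":0,"wx":0,"wy":0,"wz":0}]'
python3 st.py .4135 -.3258 .004 6.1
```

```text
time: 11.88
eef_pos: [0.4144, -0.3237, 0.1092]
ee_rot: [-0.0, 0.998, 0.055, 0.0]
ft_force: [0.6, -0.7, -0.3]
width: 0.0396
t 11.88 pos [ 0.4144 -0.3237  0.1092] yaw 6.34 zax [ 0.001  0.    -1.   ] w 0.0396 F [ 0.6 -0.7 -0.3] q [ 0.65  0.38 -0.13  2.01  0.07  0.76 -0.98]
units [-0.03 -0.07 -3.51] wz -0.05
time: 12.13
eef_pos: [0.414, -0.3238, 0.0951]
ee_rot: [-0.001, 0.998, 0.055, -0.0]
ft_force: [1.3, -0.3, 2.2]
width: 0.0399
t 12.13 pos [ 0.414  -0.3238  0.0951] yaw 6.32 zax [-0.001  0.001 -1.   ] w 0.0399 F [ 1.3 -0.3  2.2] q [ 0.65  0.4  -0.13  2.01  0.07  0.73 -0.98]
units [-0.02 -0.07 -3.04] wz -0.04
```

```bash
python3 -m jog '[{"tx":-0.02,"ty":-0.07,"tz":-0.7,"wx":0,"wy":0,"wz":-0.04},{"tx":0,"ty":0,"tz":-0.7,"wx":0,"wy":0,"wz":0},{"tx":0,"ty":0,"tz":-0.7,"wx":0,"wy":0,"wz":0},{"tx":0,"ty":0,"tz":-0.4,"wx":0,"wy":0,"wz":0},{"tx":0,"ty":0,"tz":0,"wx":0,"wy":0,"wz":0},{"tx":0,"ty":0,"tz":0,"wx":0,"wy":0,"wz":0}]'
python3 st.py .4135 -.3258 .0035 6.1
```

```text
time: 12.63
eef_pos: [0.4141, -0.3269, 0.0211]
ee_rot: [0.0, 0.999, 0.053, 0.0]
ft_force: [0.7, 0.7, -0.1]
width: 0.0393
t 12.63 pos [ 0.4141 -0.3269  0.0211] yaw 6.07 zax [ 0.001 -0.    -1.   ] w 0.0393 F [ 0.7  0.7 -0.1] q [ 0.64  0.53 -0.11  2.05  0.1   0.57 -1.01]
units [-0.02  0.04 -0.59] wz 0.01
```

```bash
python3 -m jog '[{"tx":-0.02,"ty":0.02,"tz":-0.4,"wx":0,"wy":0,"wz":0},{"tx":0,"ty":0,"tz":-0.19,"wx":0,"wy":0,"wz":0},{"tx":0,"ty":0,"tz":0,"wx":0,"wy":0,"wz":0},{"tx":0,"ty":0,"tz":0,"wx":0,"wy":0,"wz":0}]'
python3 st.py .4135 -.3258 .0035 6.1
python3 -m jog '[{"tx":0,"ty":0,"tz":0,"wx":0,"wy":0,"wz":0},{"tx":0,"ty":0,"tz":0,"wx":0,"wy":0,"wz":0},{"tx":0,"ty":0,"tz":0,"wx":0,"wy":0,"wz":0},{"tx":0,"ty":0,"tz":0,"wx":0,"wy":0,"wz":0},{"tx":0,"ty":0,"tz":0,"wx":0,"wy":0,"wz":0},{"tx":0,"ty":0,"tz":0.5,"wx":0,"wy":0,"wz":0},{"tx":0,"ty":0,"tz":1,"wx":0,"wy":0,"wz":0}]' 1 30
python3 st.py .4135 -.3258 .400 6.1
```

```text
time: 12.97
eef_pos: [0.4132, -0.3264, 0.0033]
ee_rot: [0.0, 0.999, 0.053, 0.0]
ft_force: [0.4, -0.5, 0.7]
width: 0.0396
t 12.97 pos [ 0.4132 -0.3264  0.0033] yaw 6.06 zax [ 0.001 -0.    -1.   ] w 0.0396 F [ 0.4 -0.5  0.7] q [ 0.63  0.56 -0.11  2.06  0.11  0.53 -1.01]
units [0.01 0.02 0.01] wz 0.01
time: 13.55
eef_pos: [0.4106, -0.3246, 0.0454]
ee_rot: [-0.002, 0.999, 0.053, -0.003]
ft_force: [0.9, 0.6, -0.6]
width: 0.0076
t 13.55 pos [ 0.4106 -0.3246  0.0454] yaw 6.08 zax [-0.005  0.004 -1.   ] w 0.0076 F [ 0.9  0.6 -0.6] q [ 0.65  0.48 -0.12  2.04  0.09  0.63 -1.  ]
units [ 0.1  -0.04 11.82] wz 0.0
```

```bash
python3 -m jog '[{"tx":0,"ty":0,"tz":1,"wx":0,"wy":0,"wz":0},{"tx":0,"ty":0,"tz":1,"wx":0,"wy":0,"wz":0},{"tx":0,"ty":0,"tz":1,"wx":0,"wy":0,"wz":0},{"tx":0,"ty":0,"tz":1,"wx":0,"wy":0,"wz":0},{"tx":0,"ty":0,"tz":1,"wx":0,"wy":0,"wz":0},{"tx":0,"ty":0,"tz":1,"wx":0,"wy":0,"wz":0},{"tx":0,"ty":0,"tz":1,"wx":0,"wy":0,"wz":0},{"tx":0,"ty":0,"tz":1,"wx":0,"wy":0,"wz":0},{"tx":0,"ty":0,"tz":1,"wx":0,"wy":0,"wz":0},{"tx":0.1,"ty":0,"tz":1,"wx":0,"wy":0,"wz":0}]'
python3 -m jog '[{"tx":0.1,"ty":0.7,"tz":1,"wx":0,"wy":0,"wz":0.5},{"tx":0.1,"ty":0.7,"tz":1,"wx":0,"wy":0,"wz":0.5},{"tx":0.1,"ty":1,"tz":0,"wx":0,"wy":0,"wz":0.5},{"tx":0.1,"ty":1,"tz":0,"wx":0,"wy":0,"wz":0.5},{"tx":0.1,"ty":1,"tz":0,"wx":0,"wy":0,"wz":0.5},{"tx":0,"ty":1,"tz":0,"wx":0,"wy":0,"wz":0.5},{"tx":0,"ty":1,"tz":0,"wx":0,"wy":0,"wz":0.5},{"tx":0,"ty":1,"tz":0,"wx":0,"wy":0,"wz":0.5},{"tx":0,"ty":1,"tz":0,"wx":0,"wy":0,"wz":0.5},{"tx":0,"ty":1,"tz":0,"wx":0,"wy":0,"wz":0.5}]'
python3 st.py .5097 .2685 .30 59
```

```text
time: 14.38
eef_pos: [0.4149, -0.326, 0.3491]
ee_rot: [0.0, 0.999, 0.053, -0.0]
ft_force: [0.5, -1.1, -0.5]
width: 0.0078
time: 15.22
eef_pos: [0.4302, -0.0427, 0.4075]
ee_rot: [0.0, 0.963, 0.269, -0.0]
ft_force: [0.4, -0.0, -0.8]
width: 0.0077
t 15.22 pos [ 0.4302 -0.0427  0.4075] yaw 31.18 zax [-0. -0. -1.] w 0.0077 F [ 0.4 -0.  -0.8] q [ 0.39 -0.05 -0.41  1.8  -0.02  1.39 -1.04]
units [ 2.65 10.37 -3.58] wz 5.56
```

```bash
python3 -m jog '[{"tx":0.26,"ty":1,"tz":0,"wx":0,"wy":0,"wz":0.55},{"tx":0.26,"ty":1,"tz":0,"wx":0,"wy":0,"wz":0.55},{"tx":0.26,"ty":1,"tz":-0.3,"wx":0,"wy":0,"wz":0.55},{"tx":0.26,"ty":1,"tz":-0.4,"wx":0,"wy":0,"wz":0.55},{"tx":0.26,"ty":1,"tz":-0.5,"wx":0,"wy":0,"wz":0.55},{"tx":0.26,"ty":1,"tz":-0.5,"wx":0,"wy":0,"wz":0.55},{"tx":0.26,"ty":1,"tz":-0.5,"wx":0,"wy":0,"wz":0.55},{"tx":0.26,"ty":1,"tz":-0.5,"wx":0,"wy":0,"wz":0.55},{"tx":0.26,"ty":1,"tz":-0.5,"wx":0,"wy":0,"wz":0.55},{"tx":0.26,"ty":1,"tz":-0.5,"wx":0,"wy":0,"wz":0.55}]'
python3 st.py .5097 .2685 .10 59
python3 -m jog '[{"tx":0,"ty":0.2,"tz":-1,"wx":0,"wy":0,"wz":0},{"tx":0,"ty":0,"tz":-1,"wx":0,"wy":0,"wz":0},{"tx":0,"ty":0,"tz":-1,"wx":0,"wy":0,"wz":0},{"tx":0,"ty":0,"tz":-1,"wx":0,"wy":0,"wz":0},{"tx":0,"ty":0,"tz":-1,"wx":0,"wy":0,"wz":0},{"tx":0,"ty":0,"tz":0,"wx":0,"wy":0,"wz":0}]'
python3 st.py .5097 .2685 .0095 59
```

```text
time: 16.05
eef_pos: [0.5088, 0.2571, 0.2957]
ee_rot: [0.0, 0.872, 0.49, -0.0]
ft_force: [0.2, -0.9, 0.1]
width: 0.0075
t 16.05 pos [0.5088 0.2571 0.2957] yaw 58.67 zax [-0. -0. -1.] w 0.0075 F [ 0.2 -0.9  0.1] q [-0.03  0.32 -0.69  1.69  0.21  1.22 -1.31]
units [ 0.03  0.38 -6.52] wz 0.07
time: 16.55
eef_pos: [0.5055, 0.2592, 0.141]
ee_rot: [0.0, 0.872, 0.489, -0.005]
ft_force: [-0.7, -0.7, -0.4]
width: 0.0074
t 16.55 pos [0.5055 0.2592 0.141 ] yaw 58.58 zax [-0.009 -0.005 -1.   ] w 0.0074 F [-0.7 -0.7 -0.4] q [-0.09  0.48 -0.64  1.85  0.34  0.94 -1.43]
units [ 0.14  0.31 -4.38] wz 0.08
```

```bash
python3 -m jog '[{"tx":0.06,"ty":0.26,"tz":-0.8,"wx":0,"wy":0,"wz":0},{"tx":0,"ty":0,"tz":-0.8,"wx":0,"wy":0,"wz":0},{"tx":0,"ty":0,"tz":-0.8,"wx":0,"wy":0,"wz":0},{"tx":0,"ty":0,"tz":-0.7,"wx":0,"wy":0,"wz":0},{"tx":0,"ty":0,"tz":-0.4,"wx":0,"wy":0,"wz":0},{"tx":0,"ty":0,"tz":0,"wx":0,"wy":0,"wz":0},{"tx":0,"ty":0,"tz":0,"wx":0,"wy":0,"wz":0}]'
python3 st.py .5097 .2685 .0095 59; python3 look.py b 125 140 325 290
```

```text
time: 17.13
eef_pos: [0.5111, 0.27, 0.0424]
ee_rot: [0.0, 0.872, 0.489, 0.0]
ft_force: [-0.6, -0.1, 0.7]
width: 0.0072
t 17.13 pos [0.5111 0.27   0.0424] yaw 58.55 zax [ 0.  0. -1.] w 0.0072 F [-0.6 -0.1  0.7] q [-0.17  0.62 -0.56  1.9   0.46  0.76 -1.54]
units [-0.05 -0.05 -1.1 ] wz 0.09
scale 4.0
scale 4
```

View pics/bc.png

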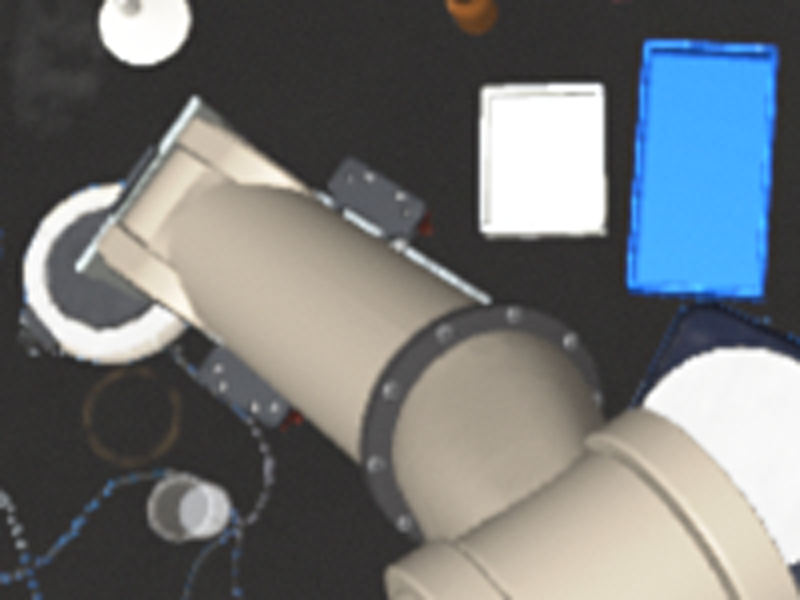

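```bash
python3 -m jog '[{"tx":-0.05,"ty":-0.05,"tz":-0.6,"wx":0,"wy":0,"wz":0.05},{"tx":0,"ty":0,"tz":-0.5,"wx":0,"wy":0,"wz":0},{"tx":0,"ty":0,"tz":0,"wx":0,"wy":0,"wz":0},{"tx":0,"ty":0,"tz":0,"wx":0,"wy":0,"wz":0}]'
python3 st.py .5097 .2685 .0095 59
python3 -m jog '[{"tx":0,"ty":0,"tz":0,"wx":0,"wy":0,"wz":0},{"tx":0,"ty":0,"tz":0,"wx":0,"wy":0,"wz":0},{"tx":0,"ty":0,"tz":0,"wx":0,"wy":0,"wz":0},{"tx":0,"ty":0,"tz":0,"wx":0,"wy":0,"wz":0},{"tx":0,"ty":0,"tz":0,"wx":0,"wy":0,"wz":0},{"tx":0,"ty":0,"tz":0.5,"wx":0,"wy":0,"wz":0},{"tx":0,"ty":0,"tz":1,"wx":0,"wy":0,"wz":0},{"tx":0,"ty":0,"tz":1,"wx":0,"wy":0,"wz":0},{"tx":0,"ty":0,"tz":1,"wx":0,"wy":0,"wz":0},{"tx":0,"ty":0,"tz":1,"wx":0,"wy":0,"wz":0}]' 0.6
python3 st.py .43 0 .39 6
```

```text
time: 17.57
eef_pos: [0.5095, 0.2684, 0.0095]
ee_rot: [0.0, 0.871, 0.491, 0.0]
ft_force: [-0.5, -0.1, -0.3]
width: 0.0075
t 17.57 pos [0.5095 0.2684 0.0095] yaw 58.8 zax [ 0.001  0.    -1.   ] w 0.0075 F [-0.5 -0.1 -0.3] q [-0.19  0.66 -0.53  1.91  0.5   0.7  -1.57]
units [ 0.01  0.   -0.  ] wz 0.04
time: 18.4
eef_pos: [0.5088, 0.2681, 0.145]
ee_rot: [-0.0, 0.871, 0.491, -0.0]
ft_force: [-0.3, 0.1, 0.9]
width: 0.0176
t 18.4 pos [0.5088 0.2681 0.145 ] yaw 58.82 zax [-0. -0. -1.] w 0.0176 F [-0.3  0.1  0.9] q [-0.1   0.48 -0.64  1.84  0.35  0.94 -1.44]
units [-2.63 -8.94  8.17] wz -10.56
```

```bash
python3 -m jog '[{"tx":-0.3,"ty":-0.7,"tz":1,"wx":0,"wy":0,"wz":-0.55},{"tx":-0.3,"ty":-0.7,"tz":1,"wx":0,"wy":0,"wz":-0.55},{"tx":-0.3,"ty":-0.7,"tz":1,"wx":0,"wy":0,"wz":-0.55},{"tx":-0.3,"ty":-0.7,"tz":1,"wx":0,"wy":0,"wz":-0.55},{"tx":-0.3,"ty":-0.7,"tz":1,"wx":0,"wy":0,"wz":-0.55},{"tx":-0.3,"ty":-0.7,"tz":1,"wx":0,"wy":0,"wz":-0.55},{"tx":-0.3,"ty":-0.7,"tz":1,"wx":0,"wy":0,"wz":-0.55},{"tx":-0.3,"ty":-1,"tz":0.7,"wx":0,"wy":0,"wz":-0.55},{"tx":-0.1,"ty":-1,"tz":0.7,"wx":0,"wy":0,"wz":-0.55},{"tx":0,"ty":-1,"tz":0.2,"wx":0,"wy":0,"wz":-0.55}]' 0.1
python3 -m jog '[{"tx":0,"ty":-1,"tz":0,"wx":0,"wy":0,"wz":-0.6},{"tx":0,"ty":-1,"tz":0,"wx":0,"wy":0,"wz":-0.6},{"tx":0,"ty":-1,"tz":0,"wx":0,"wy":0,"wz":-0.6},{"tx":0,"ty":-1,"tz":0,"wx":0,"wy":0,"wz":-0.6},{"tx":0,"ty":-1,"tz":0,"wx":0,"wy":0,"wz":-0.6},{"tx":0,"ty":-1,"tz":0,"wx":0,"wy":0,"wz":-0.6},{"tx":0,"ty":-1,"tz":0,"wx":0,"wy":0,"wz":-0.6},{"tx":0,"ty":-1,"tz":0,"wx":0,"wy":0,"wz":-0.6}]'
python3 st.py .592 -.394 .1 -2
python3 look.py c 125 140 480 300
```

```text
time: 19.23
eef_pos: [0.4341, 0.0306, 0.4054]
ee_rot: [0.001, 0.963, 0.269, 0.003]
ft_force: [1.2, 0.1, -0.4]
width: 0.0394
time: 19.9
eef_pos: [0.4337, -0.2101, 0.4017]
ee_rot: [0.0, 0.998, 0.063, 0.0]
ft_force: [0.1, -0.8, 1.1]
width: 0.0396
t 19.9 pos [ 0.4337 -0.2101  0.4017] yaw 7.18 zax [ 0. -0. -1.] w 0.0396 F [ 0.1 -0.8  1.1] q [ 0.57  0.04 -0.25  1.73  0.01  1.38 -1.13]
units [  5.28  -6.13 -10.06] wz -1.84
scale 2.2535211267605635
scale 4
```

View pics/cc.png

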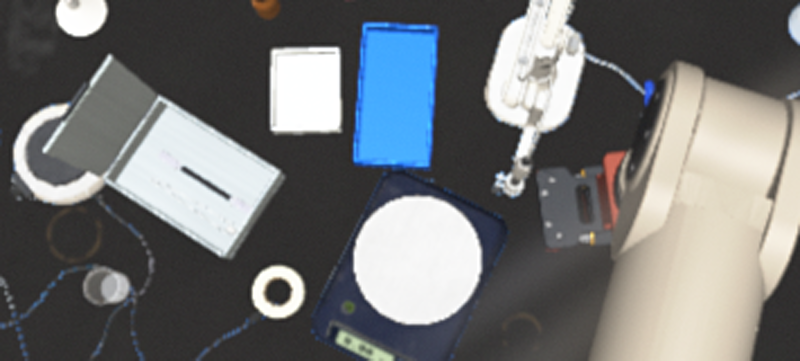

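View pics/cs.png

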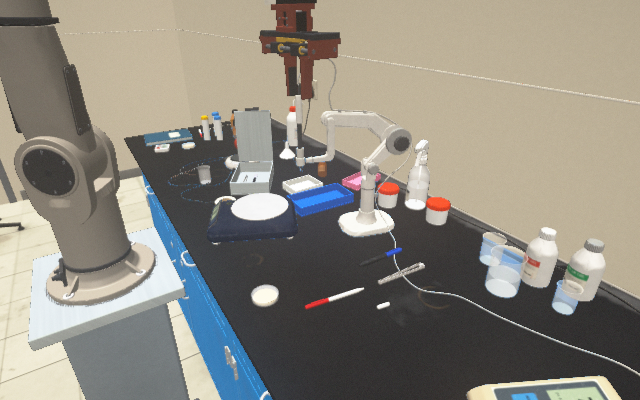

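```bash
python3 -m jog '[{"tx":0.5,"ty":-1,"tz":-0.3,"wx":0,"wy":0,"wz":-0.2},{"tx":0.7,"ty":-1,"tz":-0.5,"wx":0,"wy":0,"wz":-0.2},{"tx":0.8,"ty":-0.9,"tz":-0.6,"wx":0,"wy":0,"wz":-0.2},{"tx":0.8,"ty":-0.9,"tz":-0.6,"wx":0,"wy":0,"wz":-0.2},{"tx":0.8,"ty":-0.9,"tz":-0.6,"wx":0,"wy":0,"wz":-0.2},{"tx":0.8,"ty":-0.9,"tz":-0.6,"wx":0,"wy":0,"wz":-0.2},{"tx":0.9,"ty":-0.5,"tz":-0.8,"wx":0,"wy":0,"wz":-0.2},{"tx":0,"ty":0,"tz":-1,"wx":0,"wy":0,"wz":-0.2},{"tx":0,"ty":0,"tz":-1,"wx":0,"wy":0,"wz":-0.2},{"tx":0,"ty":0,"tz":-1,"wx":0,"wy":0,"wz":0}]'
python3 st.py .592 -.394 .1 -2
python3 -m jog '[{"tx":0,"ty":0,"tz":-1,"wx":0,"wy":0,"wz":0},{"tx":0,"ty":0,"tz":-1,"wx":0,"wy":0,"wz":0},{"tx":0,"ty":0,"tz":-1,"wx":0,"wy":0,"wz":0},{"tx":0,"ty":0,"tz":0,"wx":0,"wy":0,"wz":0}]'
python3 st.py .592 -.394 .0035 -2
```

```text
time: 20.83
eef_pos: [0.5938, -0.3907, 0.1898]
ee_rot: [-0.001, 1.0, -0.014, 0.0]
ft_force: [0.6, 0.7, -0.4]
width: 0.0395
t 20.83 pos [ 0.5938 -0.3907  0.1898] yaw -1.66 zax [ 0.     0.001 -1.   ] w 0.0395 F [ 0.6  0.7 -0.4] q [ 0.59  0.57 -0.15  1.48  0.09  1.1  -1.17]
units [-0.06 -0.11 -2.99] wz -0.07
time: 21.17
eef_pos: [0.5896, -0.3884, 0.0948]
ee_rot: [-0.003, 1.0, -0.014, -0.005]
ft_force: [-0.8, 1.8, -1.5]
width: 0.0395
t 21.17 pos [ 0.5896 -0.3884  0.0948] yaw -1.59 zax [-0.009  0.006 -1.   ] w 0.0395 F [-0.8  1.8 -1.5] q [ 0.59  0.66 -0.14  1.56  0.11  0.94 -1.19]
units [ 0.08 -0.19 -3.04] wz -0.08
```

```bash
python3 -m jog '[{"tx":0,"ty":-0.1,"tz":-0.8,"wx":0,"wy":0,"wz":-0.08},{"tx":0,"ty":0,"tz":-0.7,"wx":0,"wy":0,"wz":0},{"tx":0,"ty":0,"tz":-0.5,"wx":0,"wy":0,"wz":0},{"tx":0,"ty":0,"tz":0,"wx":0,"wy":0,"wz":0},{"tx":0,"ty":0,"tz":0,"wx":0,"wy":0,"wz":0}]'
python3 st.py .592 -.394 .0035 -2
```

```text
time: 21.58
eef_pos: [0.5934, -0.3944, 0.0421]
ee_rot: [-0.0, 1.0, -0.018, -0.0]
ft_force: [0.3, -0.9, 0.5]
width: 0.0394
t 21.58 pos [ 0.5934 -0.3944  0.0421] yaw -2.06 zax [-0.     0.001 -1.   ] w 0.0394 F [ 0.3 -0.9  0.5] q [ 0.59  0.73 -0.13  1.57  0.12  0.85 -1.2 ]
units [-0.05  0.01 -1.29] wz 0.01
```

```bash
python3 -m jog '[{"tx":-0.04,"ty":0.01,"tz":-0.7,"wx":0,"wy":0,"wz":0},{"tx":0,"ty":0,"tz":-0.57,"wx":0,"wy":0,"wz":0},{"tx":0,"ty":0,"tz":0,"wx":0,"wy":0,"wz":0},{"tx":0,"ty":0,"tz":0,"wx":0,"wy":0,"wz":0}]'
python3 st.py .592 -.394 .0035 -2
python3 -m jog '[{"tx":0,"ty":0,"tz":0,"wx":0,"wy":0,"wz":0},{"tx":0,"ty":0,"tz":0,"wx":0,"wy":0,"wz":0},{"tx":0,"ty":0,"tz":0,"wx":0,"wy":0,"wz":0},{"tx":0,"ty":0,"tz":0,"wx":0,"wy":0,"wz":0},{"tx":0,"ty":0,"tz":0,"wx":0,"wy":0,"wz":0},{"tx":0,"ty":0,"tz":0.5,"wx":0,"wy":0,"wz":0},{"tx":0,"ty":0,"tz":1,"wx":0,"wy":0,"wz":0}]' 1 30
python3 st.py .43 -.2 .400 6.1
```

```text
time: 21.92
eef_pos: [0.5924, -0.3945, 0.0045]
ee_rot: [0.0, 1.0, -0.018, 0.0]
ft_force: [0.6, -0.2, 1.3]
width: 0.0395
t 21.92 pos [ 0.5924 -0.3945  0.0045] yaw -2.08 zax [ 0. -0. -1.] w 0.0395 F [ 0.6 -0.2  1.3] q [ 0.59  0.77 -0.13  1.59  0.13  0.79 -1.2 ]
units [-0.01  0.02 -0.03] wz 0.02
time: 22.5
eef_pos: [0.5892, -0.3929, 0.0458]
ee_rot: [-0.002, 1.0, -0.018, -0.003]
ft_force: [-0.4, 0.4, 0.0]
width: 0.0107
t 22.5 pos [ 0.5892 -0.3929  0.0458] yaw -2.07 zax [-0.006  0.004 -1.   ] w 0.0107 F [-0.4  0.4  0. ] q [ 0.59  0.72 -0.14  1.58  0.12  0.86 -1.2 ]
units [-5.31  6.43 11.81] wz 1.63
```

```bash
python3 -m jog '[{"tx":0,"ty":0,"tz":1,"wx":0,"wy":0,"wz":0},{"tx":-0.4,"ty":0,"tz":1,"wx":0,"wy":0,"wz":0.4},{"tx":-0.5,"ty":0.3,"tz":1,"wx":0,"wy":0,"wz":0.4},{"tx":-0.5,"ty":0.3,"tz":1,"wx":0,"wy":0,"wz":0.4},{"tx":-0.5,"ty":0.3,"tz":1,"wx":0,"wy":0,"wz":0.4},{"tx":-0.6,"ty":0.3,"tz":1,"wx":0,"wy":0,"wz":0.4},{"tx":-0.6,"ty":0.3,"tz":1,"wx":0,"wy":0,"wz":0.4},{"tx":-0.6,"ty":0.3,"tz":1,"wx":0,"wy":0,"wz":0.4},{"tx":-0.6,"ty":0.3,"tz":1,"wx":0,"wy":0,"wz":0.4},{"tx":-0.6,"ty":0.3,"tz":1,"wx":0,"wy":0,"wz":0.4}]'
python3 st.py .43 -.2 .400 6.1
python3 -m jog '[{"tx":-0.3,"ty":0.5,"tz":1,"wx":0,"wy":0,"wz":0.5},{"tx":0,"ty":0.8,"tz":0.8,"wx":0,"wy":0,"wz":0.5},{"tx":0,"ty":1,"tz":0,"wx":0,"wy":0,"wz":0.5},{"tx":0,"ty":1,"tz":0,"wx":0,"wy":0,"wz":0.5},{"tx":0,"ty":1,"tz":0,"wx":0,"wy":0,"wz":0.5},{"tx":0,"ty":1,"tz":0,"wx":0,"wy":0,"wz":0.5},{"tx":0,"ty":1,"tz":0,"wx":0,"wy":0,"wz":0.5},{"tx":0,"ty":1,"tz":0,"wx":0,"wy":0,"wz":0.5},{"tx":0,"ty":1,"tz":0,"wx":0,"wy":0,"wz":0.5},{"tx":0,"ty":1,"tz":0,"wx":0,"wy":0,"wz":0.5}]'
python3 st.py .538 .2515 .30 59
```

```text
time: 23.33
eef_pos: [0.4435, -0.3217, 0.351]
ee_rot: [0.0, 0.99, 0.139, 0.0]
ft_force: [0.8, -0.8, -0.4]
width: 0.0103
t 23.33 pos [ 0.4435 -0.3217  0.351 ] yaw 16.01 zax [ 0.001 -0.001 -1.   ] w 0.0103 F [ 0.8 -0.8 -0.4] q [ 0.72  0.18 -0.24  1.68  0.05  1.29 -0.82]
units [-0.45  4.06  1.63] wz -1.98
time: 24.17
eef_pos: [0.4351, -0.0419, 0.4035]
ee_rot: [0.001, 0.937, 0.35, 0.0]
ft_force: [0.5, 0.3, -0.6]
width: 0.0107
t 24.17 pos [ 0.4351 -0.0419  0.4035] yaw 41.03 zax [ 0.001 -0.001 -1.   ] w 0.0107 F [ 0.5  0.3 -0.6] q [ 0.48 -0.03 -0.5   1.79 -0.01  1.38 -0.87]
units [ 3.43  9.78 -3.45] wz 3.59
```

```bash
python3 -m jog '[{"tx":0.34,"ty":1,"tz":0,"wx":0,"wy":0,"wz":0.36},{"tx":0.34,"ty":1,"tz":0,"wx":0,"wy":0,"wz":0.36},{"tx":0.34,"ty":1,"tz":-0.3,"wx":0,"wy":0,"wz":0.36},{"tx":0.34,"ty":1,"tz":-0.4,"wx":0,"wy":0,"wz":0.36},{"tx":0.34,"ty":1,"tz":-0.5,"wx":0,"wy":0,"wz":0.36},{"tx":0.34,"ty":1,"tz":-0.5,"wx":0,"wy":0,"wz":0.36},{"tx":0.34,"ty":1,"tz":-0.5,"wx":0,"wy":0,"wz":0.36},{"tx":0.34,"ty":1,"tz":-0.5,"wx":0,"wy":0,"wz":0.36},{"tx":0.34,"ty":1,"tz":-0.5,"wx":0,"wy":0,"wz":0.36},{"tx":0.34,"ty":0.7,"tz":-0.5,"wx":0,"wy":0,"wz":0.36}]'
python3 st.py .538 .2515 .0095 59
python3 -m jog '[{"tx":0,"ty":0.07,"tz":-1,"wx":0,"wy":0,"wz":0},{"tx":0,"ty":0,"tz":-1,"wx":0,"wy":0,"wz":0},{"tx":0,"ty":0,"tz":-1,"wx":0,"wy":0,"wz":0},{"tx":0,"ty":0,"tz":-1,"wx":0,"wy":0,"wz":0},{"tx":0,"ty":0,"tz":-1,"wx":0,"wy":0,"wz":0},{"tx":0,"ty":0,"tz":0,"wx":0,"wy":0,"wz":0},{"tx":0,"ty":0,"tz":0,"wx":0,"wy":0,"wz":0}]'
python3 st.py .538 .2515 .0095 59
```

```text
time: 25.0
eef_pos: [0.5375, 0.2504, 0.2918]
ee_rot: [-0.0, 0.87, 0.493, 0.001]
ft_force: [-0.3, -0.2, 1.0]
width: 0.0112
t 25.0 pos [0.5375 0.2504 0.2918] yaw 59.12 zax [ 0.001  0.001 -1.   ] w 0.0112 F [-0.3 -0.2  1. ] q [ 0.02  0.37 -0.74  1.64  0.26  1.23 -1.31]
units [ 0.02  0.04 -9.41] wz -0.02
time: 25.58
eef_pos: [0.5373, 0.249, 0.1414]
ee_rot: [0.0, 0.871, 0.492, -0.001]
ft_force: [0.5, 0.1, 0.2]
width: 0.0103
t 25.58 pos [0.5373 0.249  0.1414] yaw 58.92 zax [-0.002 -0.001 -1.   ] w 0.0103 F [0.5 0.1 0.2] q [-0.03  0.52 -0.68  1.8   0.39  0.96 -1.41]
units [ 0.02  0.08 -4.4 ] wz 0.02
```

```bash
python3 -m jog '[{"tx":0.02,"ty":0.08,"tz":-0.8,"wx":0,"wy":0,"wz":0},{"tx":0,"ty":0,"tz":-0.8,"wx":0,"wy":0,"wz":0},{"tx":0,"ty":0,"tz":-0.8,"wx":0,"wy":0,"wz":0},{"tx":0,"ty":0,"tz":-0.8,"wx":0,"wy":0,"wz":0},{"tx":0,"ty":0,"tz":-0.6,"wx":0,"wy":0,"wz":0},{"tx":0,"ty":0,"tz":0,"wx":0,"wy":0,"wz":0},{"tx":0,"ty":0,"tz":0,"wx":0,"wy":0,"wz":0}]'
python3 st.py .538 .2515 .0095 59
```

```text
time: 26.17
eef_pos: [0.5397, 0.2525, 0.0294]
ee_rot: [0.0, 0.871, 0.492, 0.001]
ft_force: [0.1, 0.9, -0.3]
width: 0.011
t 26.17 pos [0.5397 0.2525 0.0294] yaw 58.89 zax [ 0.002  0.001 -1.   ] w 0.011 F [ 0.1  0.9 -0.3] q [-0.1   0.67 -0.59  1.86  0.52  0.77 -1.52]
units [-0.06 -0.03 -0.66] wz 0.02
```

```bash
python3 -m jog '[{"tx":-0.05,"ty":-0.03,"tz":-0.4,"wx":0,"wy":0,"wz":0},{"tx":0,"ty":0,"tz":-0.24,"wx":0,"wy":0,"wz":0},{"tx":0,"ty":0,"tz":0,"wx":0,"wy":0,"wz":0},{"tx":0,"ty":0,"tz":0,"wx":0,"wy":0,"wz":0}]'
python3 st.py .538 .2515 .0095 59
python3 -m jog '[{"tx":0,"ty":0,"tz":0,"wx":0,"wy":0,"wz":0},{"tx":0,"ty":0,"tz":0,"wx":0,"wy":0,"wz":0},{"tx":0,"ty":0,"tz":0,"wx":0,"wy":0,"wz":0},{"tx":0,"ty":0,"tz":0,"wx":0,"wy":0,"wz":0},{"tx":0,"ty":0,"tz":0,"wx":0,"wy":0,"wz":0},{"tx":0,"ty":0,"tz":0.5,"wx":0,"wy":0,"wz":0},{"tx":0,"ty":0,"tz":1,"wx":0,"wy":0,"wz":0},{"tx":0,"ty":0,"tz":1,"wx":0,"wy":0,"wz":0},{"tx":0,"ty":0,"tz":1,"wx":0,"wy":0,"wz":0},{"tx":0,"ty":0,"tz":1,"wx":0,"wy":0,"wz":0}]' 0.5
python3 -m jog '[{"tx":-0.4,"ty":-0.6,"tz":1,"wx":0,"wy":0,"wz":-0.55},{"tx":-0.4,"ty":-0.6,"tz":1,"wx":0,"wy":0,"wz":-0.55},{"tx":-0.4,"ty":-0.6,"tz":1,"wx":0,"wy":0,"wz":-0.55},{"tx":-0.4,"ty":-0.6,"tz":1,"wx":0,"wy":0,"wz":-0.55},{"tx":-0.4,"ty":-0.6,"tz":1,"wx":0,"wy":0,"wz":-0.55},{"tx":-0.4,"ty":-0.6,"tz":1,"wx":0,"wy":0,"wz":-0.55},{"tx":-0.4,"ty":-0.6,"tz":1,"wx":0,"wy":0,"wz":-0.55},{"tx":-0.3,"ty":-1,"tz":0.7,"wx":0,"wy":0,"wz":-0.55},{"tx":-0.3,"ty":-1,"tz":0.7,"wx":0,"wy":0,"wz":-0.55},{"tx":-0.2,"ty":-1,"tz":0.2,"wx":0,"wy":0,"wz":-0.55}]' 0.1
python3 st.py .43 -.2 .4 0
```

```text
time: 26.5
eef_pos: [0.5372, 0.2511, 0.0085]
ee_rot: [0.0, 0.871, 0.492, 0.0]
ft_force: [-0.3, 0.2, 0.2]
width: 0.0106
t 26.5 pos [0.5372 0.2511 0.0085] yaw 58.9 zax [ 0. -0. -1.] w 0.0106 F [-0.3  0.2  0.2] q [-0.12  0.69 -0.57  1.87  0.54  0.74 -1.54]
units [0.03 0.01 0.03] wz 0.02
time: 27.33
eef_pos: [0.5367, 0.2512, 0.1458]
ee_rot: [-0.0, 0.871, 0.492, 0.0]
ft_force: [-0.4, -0.4, 0.4]
width: 0.0216
time: 28.17
eef_pos: [0.4286, 0.0351, 0.4057]
ee_rot: [0.001, 0.963, 0.27, 0.003]
ft_force: [1.6, -0.4, -0.1]
width: 0.0397
t 28.17 pos [0.4286 0.0351 0.4057] yaw 31.39 zax [ 0.006 -0.    -1.   ] w 0.0397 F [ 1.6 -0.4 -0.1] q [ 0.39 -0.05 -0.58  1.8  -0.03  1.38 -1.21]
units [ 0.05 -7.84 -0.19] wz -6.28
```

```bash
python3 -m jog '[{"tx":0,"ty":-1,"tz":0,"wx":0,"wy":0,"wz":-0.7},{"tx":0,"ty":-1,"tz":0,"wx":0,"wy":0,"wz":-0.7},{"tx":0,"ty":-1,"tz":0,"wx":0,"wy":0,"wz":-0.7},{"tx":0,"ty":-1,"tz":0,"wx":0,"wy":0,"wz":-0.7},{"tx":0,"ty":-1,"tz":0,"wx":0,"wy":0,"wz":-0.7},{"tx":0,"ty":-1,"tz":0,"wx":0,"wy":0,"wz":-0.7},{"tx":0,"ty":-1,"tz":0,"wx":0,"wy":0,"wz":-0.7},{"tx":0,"ty":-1,"tz":0,"wx":0,"wy":0,"wz":-0.7},{"tx":0,"ty":-1,"tz":-0.5,"wx":0,"wy":0,"wz":-0.7},{"tx":0,"ty":-1,"tz":-0.5,"wx":0,"wy":0,"wz":-0.7}]'
python3 st.py .4157 -.3793 .1 -6.8
python3 look.py d 125 140 480 300
```

```text
time: 29.0
eef_pos: [0.4291, -0.2659, 0.3728]
ee_rot: [0.001, 0.999, -0.032, 0.002]
ft_force: [0.7, 0.3, 0.5]
width: 0.0394
t 29.0 pos [ 0.4291 -0.2659  0.3728] yaw -3.7 zax [ 0.003 -0.001 -1.   ] w 0.0394 F [0.7 0.3 0.5] q [ 0.68  0.09 -0.27  1.73  0.03  1.32 -1.23]
units [-0.45 -3.78 -9.09] wz -0.62
scale 2.2535211267605635
scale 4
```

View pics/dc.png

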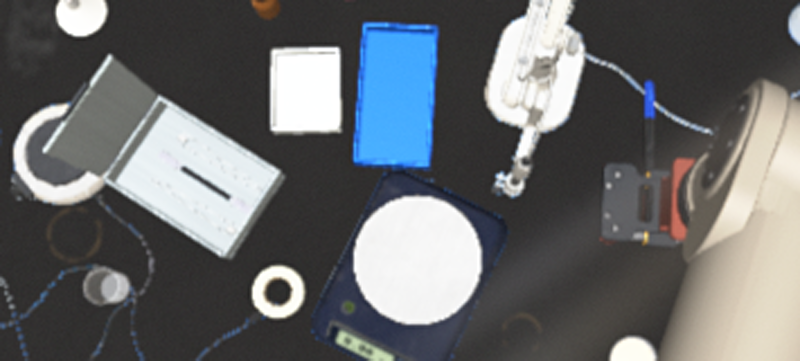

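View pics/ds.png

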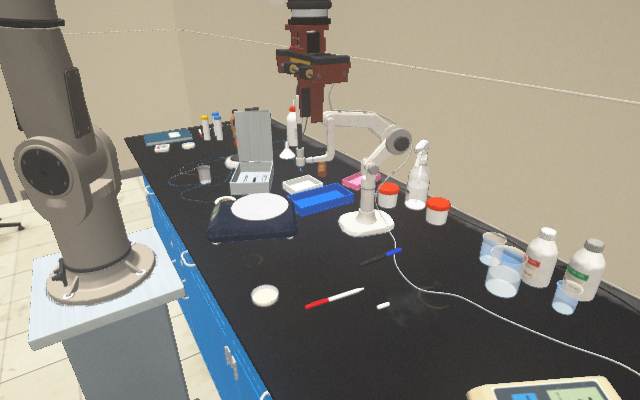

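All three instruments lie in the case; the ballpoint is still at its place (side ≈(335,298)). Going for it.

```bash
python3 -m jog '[{"tx":-0.1,"ty":-0.9,"tz":-0.9,"wx":0,"wy":0,"wz":-0.15},{"tx":-0.1,"ty":-0.9,"tz":-0.9,"wx":0,"wy":0,"wz":-0.15},{"tx":-0.1,"ty":-0.9,"tz":-0.9,"wx":0,"wy":0,"wz":-0.15},{"tx":-0.1,"ty":-0.9,"tz":-0.9,"wx":0,"wy":0,"wz":-0.15},{"tx":-0.05,"ty":-0.18,"tz":-0.9,"wx":0,"wy":0,"wz":0},{"tx":0,"ty":0,"tz":-0.9,"wx":0,"wy":0,"wz":0},{"tx":0,"ty":0,"tz":-0.9,"wx":0,"wy":0,"wz":0},{"tx":0,"ty":0,"tz":-0.9,"wx":0,"wy":0,"wz":0},{"tx":0,"ty":0,"tz":-0.9,"wx":0,"wy":0,"wz":0},{"tx":0,"ty":0,"tz":-0.9,"wx":0,"wy":0,"wz":0}]'
python3 -m jog '[{"tx":0,"ty":0,"tz":-0.5,"wx":0,"wy":0,"wz":0},{"tx":0,"ty":0,"tz":0,"wx":0,"wy":0,"wz":0},{"tx":0,"ty":0,"tz":0,"wx":0,"wy":0,"wz":0}]'
python3 st.py .4157 -.3793 .0045 -6.8
```

```text
time: 29.93
eef_pos: [0.4164, -0.3774, 0.1014]
ee_rot: [-0.0, 0.998, -0.057, 0.001]
ft_force: [-0.3, -0.6, 0.5]
width: 0.0394
time: 30.18
eef_pos: [0.416, -0.3775, 0.0869]
ee_rot: [-0.001, 0.998, -0.057, -0.0]
ft_force: [-0.4, -0.1, 1.1]
width: 0.0394
t 30.18 pos [ 0.416  -0.3775  0.0869] yaw -6.52 zax [ 0.     0.001 -1.   ] w 0.0394 F [-0.4 -0.1  1.1] q [ 0.76  0.47 -0.18  1.93  0.11  0.75 -1.16]
units [-0.01 -0.06 -2.75] wz -0.06
```

```bash
python3 -m jog '[{"tx":0,"ty":-0.06,"tz":-0.6,"wx":0,"wy":0,"wz":-0.06},{"tx":0,"ty":0,"tz":-0.6,"wx":0,"wy":0,"wz":0},{"tx":0,"ty":0,"tz":-0.6,"wx":0,"wy":0,"wz":0},{"tx":0,"ty":0,"tz":-0.4,"wx":0,"wy":0,"wz":0},{"tx":0,"ty":0,"tz":0,"wx":0,"wy":0,"wz":0},{"tx":0,"ty":0,"tz":0,"wx":0,"wy":0,"wz":0}]'
python3 st.py .4157 -.3793 .0045 -6.8
```

```text
time: 30.68
eef_pos: [0.4161, -0.3803, 0.0212]
ee_rot: [0.0, 0.998, -0.06, 0.0]
ft_force: [0.2, -1.2, -0.4]
width: 0.0396
t 30.68 pos [ 0.4161 -0.3803  0.0212] yaw -6.88 zax [ 0.001 -0.    -1.   ] w 0.0396 F [ 0.2 -1.2 -0.4] q [ 0.75  0.57 -0.16  1.96  0.14  0.62 -1.19]
units [-0.01  0.03 -0.56] wz 0.02
```

```bash
python3 -m jog '[{"tx":-0.01,"ty":0.03,"tz":-0.4,"wx":0,"wy":0,"wz":0},{"tx":0,"ty":0,"tz":-0.17,"wx":0,"wy":0,"wz":0},{"tx":0,"ty":0,"tz":0,"wx":0,"wy":0,"wz":0},{"tx":0,"ty":0,"tz":0,"wx":0,"wy":0,"wz":0}]'
python3 st.py .4157 -.3793 .0045 -6.8
python3 -m jog '[{"tx":0,"ty":0,"tz":0,"wx":0,"wy":0,"wz":0},{"tx":0,"ty":0,"tz":0,"wx":0,"wy":0,"wz":0},{"tx":0,"ty":0,"tz":0,"wx":0,"wy":0,"wz":0},{"tx":0,"ty":0,"tz":0,"wx":0,"wy":0,"wz":0},{"tx":0,"ty":0,"tz":0,"wx":0,"wy":0,"wz":0},{"tx":0,"ty":0,"tz":0.5,"wx":0,"wy":0,"wz":0},{"tx":0,"ty":0,"tz":1,"wx":0,"wy":0,"wz":0},{"tx":0,"ty":0,"tz":1,"wx":0,"wy":0,"wz":0}]' 1 25
python3 st.py .43 -.2 .400 0
```

```text
time: 31.02
eef_pos: [0.4151, -0.3791, 0.0031]
ee_rot: [-0.0, 0.998, -0.06, -0.0]
ft_force: [0.3, -0.8, -0.8]
width: 0.0398
t 31.02 pos [ 0.4151 -0.3791  0.0031] yaw -6.89 zax [-0.  0. -1.] w 0.0398 F [ 0.3 -0.8 -0.8] q [ 0.74  0.6  -0.15  1.97  0.15  0.59 -1.2 ]
units [ 0.02 -0.01  0.05] wz 0.02
time: 31.68
eef_pos: [0.4143, -0.3784, 0.0781]
ee_rot: [-0.001, 0.998, -0.06, -0.001]
ft_force: [0.3, -0.9, 0.4]
width: 0.0089
t 31.68 pos [ 0.4143 -0.3784  0.0781] yaw -6.88 zax [-0.002  0.002 -1.   ] w 0.0089 F [ 0.3 -0.9  0.4] q [ 0.76  0.48 -0.17  1.94  0.12  0.74 -1.17]
units [ 0.52  5.95 10.73] wz 1.38
```

```bash
python3 -m jog '[{"tx":0,"ty":0,"tz":1,"wx":0,"wy":0,"wz":0},{"tx":0,"ty":0.3,"tz":1,"wx":0,"wy":0,"wz":0},{"tx":0,"ty":0.3,"tz":1,"wx":0,"wy":0,"wz":0},{"tx":0,"ty":0.3,"tz":1,"wx":0,"wy":0,"wz":0},{"tx":0,"ty":0.5,"tz":1,"wx":0,"wy":0,"wz":0},{"tx":0,"ty":0.5,"tz":1,"wx":0,"wy":0,"wz":0},{"tx":0.1,"ty":0.5,"tz":1,"wx":0,"wy":0,"wz":0},{"tx":0.1,"ty":0.5,"tz":1,"wx":0,"wy":0,"wz":0},{"tx":0.1,"ty":0.5,"tz":1,"wx":0,"wy":0,"wz":0},{"tx":0.1,"ty":0.5,"tz":1,"wx":0,"wy":0,"wz":0}]'
python3 st.py .43 .035 .400 -2
python3 -m jog '[{"tx":0.1,"ty":0.9,"tz":0.7,"wx":0,"wy":0,"wz":0.1},{"tx":0,"ty":1,"tz":0,"wx":0,"wy":0,"wz":0.1},{"tx":0,"ty":1,"tz":0,"wx":0,"wy":0,"wz":0.1},{"tx":0,"ty":1,"tz":0,"wx":0,"wy":0,"wz":0.1},{"tx":0,"ty":1,"tz":0,"wx":0,"wy":0,"wz":0.1},{"tx":0,"ty":1,"tz":0,"wx":0,"wy":0,"wz":0.1},{"tx":0,"ty":1,"tz":0,"wx":0,"wy":0,"wz":0.1},{"tx":0,"ty":1,"tz":0,"wx":0,"wy":0,"wz":0.1},{"tx":0,"ty":1,"tz":0,"wx":0,"wy":0,"wz":0.1},{"tx":0,"ty":0.8,"tz":0,"wx":0,"wy":0,"wz":0.1}]'
python3 st.py .62 .035 .20 -2
```

```text
time: 32.52
eef_pos: [0.4268, -0.2613, 0.3798]
ee_rot: [0.0, 0.998, -0.06, 0.0]
ft_force: [0.0, -0.1, -0.2]
width: 0.0089
t 32.52 pos [ 0.4268 -0.2613  0.3798] yaw -6.89 zax [ 0. -0. -1.] w 0.0089 F [ 0.  -0.1 -0.2] q [ 0.67  0.08 -0.26  1.73  0.02  1.33 -1.29]
units [0.11 9.88 0.67] wz 0.98
time: 33.35
eef_pos: [0.4296, 0.0312, 0.3993]
ee_rot: [0.0, 1.0, -0.015, 0.0]
ft_force: [0.2, -0.3, 0.0]
width: 0.0085
t 33.35 pos [0.4296 0.0312 0.3993] yaw -1.77 zax [ 0. -0. -1.] w 0.0085 F [ 0.2 -0.3  0. ] q [ 0.38 -0.04 -0.56  1.81 -0.02  1.37 -1.78]
units [ 6.35  0.13 -6.64] wz -0.05
```

```bash
python3 -m jog '[{"tx":1,"ty":0.13,"tz":-0.3,"wx":0,"wy":0,"wz":-0.05},{"tx":1,"ty":0,"tz":-0.4,"wx":0,"wy":0,"wz":0},{"tx":1,"ty":0,"tz":-0.5,"wx":0,"wy":0,"wz":0},{"tx":1,"ty":0,"tz":-0.6,"wx":0,"wy":0,"wz":0},{"tx":1,"ty":0,"tz":-0.6,"wx":0,"wy":0,"wz":0},{"tx":0.9,"ty":0,"tz":-0.8,"wx":0,"wy":0,"wz":0},{"tx":0.45,"ty":0,"tz":-0.8,"wx":0,"wy":0,"wz":0},{"tx":0,"ty":0,"tz":-0.8,"wx":0,"wy":0,"wz":0},{"tx":0,"ty":0,"tz":-0.8,"wx":0,"wy":0,"wz":0},{"tx":0,"ty":0,"tz":-0.8,"wx":0,"wy":0,"wz":0}]'
python3 st.py .62 .035 .0095 -2; python3 look.py e 200 90 420 290
```

```text
time: 34.18
eef_pos: [0.6206, 0.0327, 0.2056]
ee_rot: [-0.0, 1.0, -0.019, -0.0]
ft_force: [0.2, -0.3, -0.1]
width: 0.0087
t 34.18 pos [0.6206 0.0327 0.2056] yaw -2.14 zax [-0.001  0.    -1.   ] w 0.0087 F [ 0.2 -0.3 -0.1] q [ 0.25  0.46 -0.54  1.68  0.26  1.08 -1.98]
units [-0.02  0.08 -6.54] wz 0.03
scale 3.0
scale 4
```

View pics/ec.png

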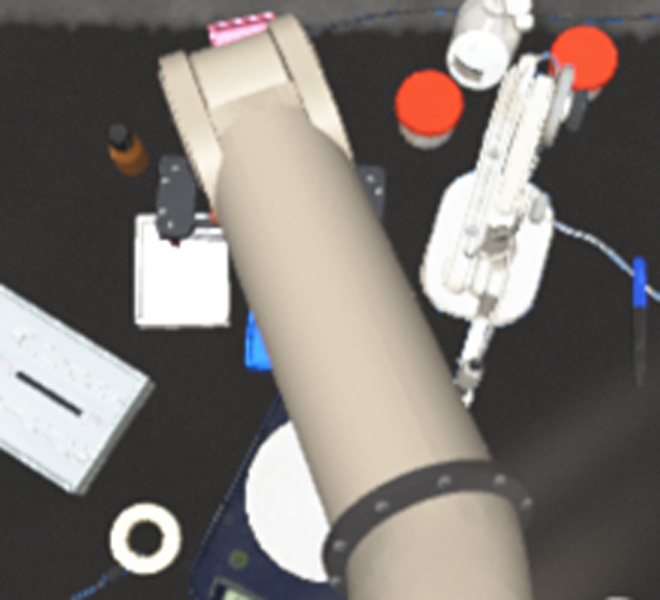

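View pics/es.png

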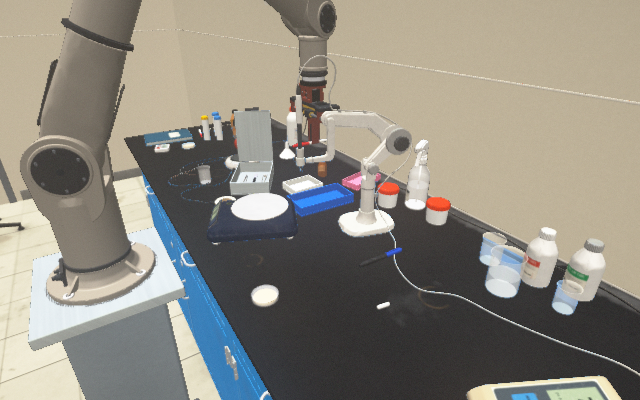

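```bash
python3 -c "
from h import *
p=optics.camera('top'); W=cloud(p)
for u,v in [(318,170),(325,190),(335,210),(345,225),(352,235),(290,200),(305,240)]: print((u,v),W[v,u].round(3))
"
```

```text
(318, 170) [ 0.508 -0.035  0.65 ]
(325, 190) [ 0.47  -0.046  0.674]
(335, 210) [ 0.436 -0.061  0.693]
(345, 225) [ 0.413 -0.075  0.704]
(352, 235) [ 0.398 -0.085  0.71 ]
(290, 200) [0.458 0.008 0.651]
(305, 240) [ 0.392 -0.018  0.691]
```

```bash
python3 -m jog '[{"tx":-0.02,"ty":0.08,"tz":-0.8,"wx":0,"wy":0,"wz":0},{"tx":0,"ty":0,"tz":-0.8,"wx":0,"wy":0,"wz":0},{"tx":0,"ty":0,"tz":-0.8,"wx":0,"wy":0,"wz":0},{"tx":0,"ty":0,"tz":-0.8,"wx":0,"wy":0,"wz":0},{"tx":0,"ty":0,"tz":-0.8,"wx":0,"wy":0,"wz":0},{"tx":0,"ty":0,"tz":-0.8,"wx":0,"wy":0,"wz":0},{"tx":0,"ty":0,"tz":-0.6,"wx":0,"wy":0,"wz":0},{"tx":0,"ty":0,"tz":0,"wx":0,"wy":0,"wz":0},{"tx":0,"ty":0,"tz":0,"wx":0,"wy":0,"wz":0}]'
python3 st.py .62 .035 .0095 -2
```

```text
time: 35.08
eef_pos: [0.6209, 0.0351, 0.0464]
ee_rot: [-0.0, 1.0, -0.019, 0.0]
ft_force: [-0.1, -0.2, -0.1]
width: 0.0089
t 35.08 pos [0.6209 0.0351 0.0464] yaw -2.15 zax [ 0.001  0.    -1.   ] w 0.0089 F [-0.1 -0.2 -0.1] q [ 0.18  0.64 -0.47  1.79  0.39  0.8  -2.08]
units [-0.03 -0.   -1.23] wz 0.03
```

```bash
python3 -m jog '[{"tx":-0.02,"ty":0,"tz":-0.7,"wx":0,"wy":0,"wz":0},{"tx":0,"ty":0,"tz":-0.53,"wx":0,"wy":0,"wz":0},{"tx":0,"ty":0,"tz":0,"wx":0,"wy":0,"wz":0},{"tx":0,"ty":0,"tz":0,"wx":0,"wy":0,"wz":0}]'
python3 st.py .62 .035 .0095 -2
python3 -m jog '[{"tx":0,"ty":0,"tz":0,"wx":0,"wy":0,"wz":0},{"tx":0,"ty":0,"tz":0,"wx":0,"wy":0,"wz":0},{"tx":0,"ty":0,"tz":0,"wx":0,"wy":0,"wz":0},{"tx":0,"ty":0,"tz":0,"wx":0,"wy":0,"wz":0},{"tx":0,"ty":0,"tz":0,"wx":0,"wy":0,"wz":0},{"tx":0,"ty":0,"tz":0.5,"wx":0,"wy":0,"wz":0},{"tx":0,"ty":0,"tz":1,"wx":0,"wy":0,"wz":0},{"tx":0,"ty":0,"tz":1,"wx":0,"wy":0,"wz":0},{"tx":0,"ty":0,"tz":1,"wx":0,"wy":0,"wz":0},{"tx":0,"ty":0,"tz":1,"wx":0,"wy":0,"wz":0}]' 0.6
python3 st.py .43 0.03 .400 0
```

```text
time: 35.42
eef_pos: [0.6206, 0.0352, 0.01]
ee_rot: [-0.0, 1.0, -0.019, 0.001]
ft_force: [-0.5, 0.2, 0.0]
width: 0.0085
t 35.42 pos [0.6206 0.0352 0.01  ] yaw -2.15 zax [ 0.002  0.    -1.   ] w 0.0085 F [-0.5  0.2  0. ] q [ 0.17  0.69 -0.44  1.81  0.42  0.74 -2.11]
units [-0.02 -0.01 -0.02] wz 0.03
time: 36.25
eef_pos: [0.6193, 0.0353, 0.1458]
ee_rot: [-0.0, 1.0, -0.018, 0.0]
ft_force: [0.7, 0.4, 0.5]
width: 0.0178
t 36.25 pos [0.6193 0.0353 0.1458] yaw -2.12 zax [ 0.  0. -1.] w 0.0178 F [0.7 0.4 0.5] q [ 0.23  0.52 -0.52  1.74  0.31  0.97 -2.02]
units [-6.31 -0.18  8.47] wz 0.42
```

```bash
python3 -m jog '[{"tx":-0.6,"ty":0,"tz":1,"wx":0,"wy":0,"wz":0},{"tx":-0.7,"ty":0,"tz":1,"wx":0,"wy":0,"wz":0},{"tx":-0.7,"ty":0,"tz":1,"wx":0,"wy":0,"wz":0},{"tx":-0.7,"ty":0,"tz":1,"wx":0,"wy":0,"wz":0},{"tx":-0.7,"ty":0,"tz":1,"wx":0,"wy":0,"wz":0},{"tx":-0.7,"ty":0,"tz":1,"wx":0,"wy":0,"wz":0},{"tx":-0.7,"ty":0,"tz":1,"wx":0,"wy":0,"wz":0},{"tx":-0.7,"ty":0,"tz":1,"wx":0,"wy":0,"wz":0},{"tx":-0.7,"ty":-0.5,"tz":0.4,"wx":0,"wy":0,"wz":0},{"tx":-0.2,"ty":-1,"tz":0,"wx":0,"wy":0,"wz":0}]' 0.1
python3 st.py .43 -.2 .400 0
python3 -m jog '[{"tx":0,"ty":-1,"tz":0,"wx":0,"wy":0,"wz":0},{"tx":0,"ty":-1,"tz":0,"wx":0,"wy":0,"wz":0},{"tx":0,"ty":-1,"tz":0,"wx":0,"wy":0,"wz":0},{"tx":0,"ty":-1,"tz":0,"wx":0,"wy":0,"wz":0},{"tx":0,"ty":-1,"tz":0,"wx":0,"wy":0,"wz":0},{"tx":0,"ty":-1,"tz":0,"wx":0,"wy":0,"wz":0},{"tx":0,"ty":-1,"tz":0,"wx":0,"wy":0,"wz":0},{"tx":0,"ty":-1,"tz":0,"wx":0,"wy":0,"wz":0},{"tx":0.2,"ty":-1,"tz":0,"wx":0,"wy":0,"wz":0},{"tx":0.3,"ty":-1,"tz":0,"wx":0,"wy":0,"wz":0}]'
python3 st.py .594 -.3207 .1 -1.4; python3 look.py f 200 120 480 300
```

```text
time: 37.08
eef_pos: [0.4264, -0.006, 0.4003]
ee_rot: [0.0, 1.0, -0.015, 0.004]
ft_force: [0.7, -0.7, 0.6]
width: 0.0394
t 37.08 pos [ 0.4264 -0.006   0.4003] yaw -1.7 zax [ 0.008 -0.001 -1.   ] w 0.0394 F [ 0.7 -0.7  0.6] q [ 0.46 -0.06 -0.55  1.82 -0.03  1.37 -1.69]
units [ 0.12 -6.47 -0.01] wz 0.34
time: 37.92
eef_pos: [0.4417, -0.311, 0.3967]
ee_rot: [0.0, 1.0, -0.019, 0.0]
ft_force: [0.8, -0.3, 0.1]
width: 0.0393
t 37.92 pos [ 0.4417 -0.311   0.3967] yaw -2.15 zax [ 0.001 -0.001 -1.   ] w 0.0393 F [ 0.8 -0.3  0.1] q [ 0.72  0.15 -0.25  1.62  0.04  1.38 -1.15]
units [ 5.08 -0.32 -9.89] wz 0.15
scale 2.857142857142857
scale 4
```

View pics/fc.png

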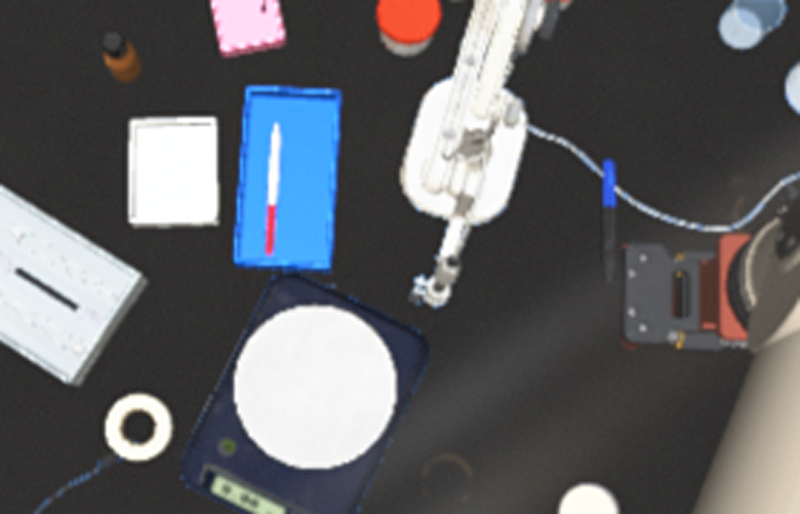

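View pics/fs.png

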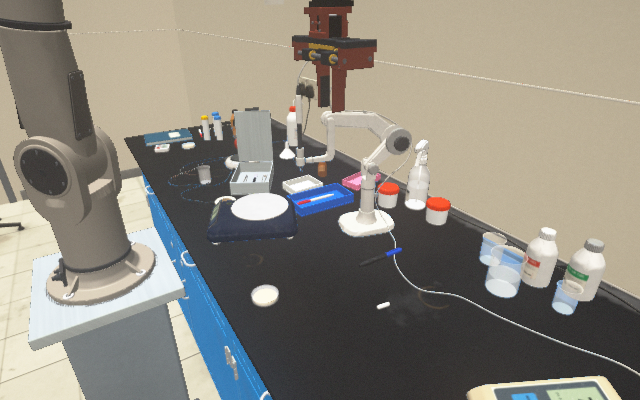

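```bash
python3 -m jog '[{"tx":0.7,"ty":-0.04,"tz":-0.9,"wx":0,"wy":0,"wz":0.1},{"tx":0.7,"ty":-0.04,"tz":-0.9,"wx":0,"wy":0,"wz":0.05},{"tx":0.7,"ty":-0.04,"tz":-0.9,"wx":0,"wy":0,"wz":0},{"tx":0.7,"ty":-0.04,"tz":-0.9,"wx":0,"wy":0,"wz":0},{"tx":0.7,"ty":-0.04,"tz":-0.9,"wx":0,"wy":0,"wz":0},{"tx":0.7,"ty":-0.04,"tz":-0.9,"wx":0,"wy":0,"wz":0},{"tx":0.7,"ty":-0.04,"tz":-0.9,"wx":0,"wy":0,"wz":0},{"tx":0.18,"ty":-0.04,"tz":-0.9,"wx":0,"wy":0,"wz":0},{"tx":0,"ty":0,"tz":-0.9,"wx":0,"wy":0,"wz":0},{"tx":0,"ty":0,"tz":-0.9,"wx":0,"wy":0,"wz":0}]'
python3 -m jog '[{"tx":0,"ty":0,"tz":-0.9,"wx":0,"wy":0,"wz":0},{"tx":0,"ty":0,"tz":-0.6,"wx":0,"wy":0,"wz":0},{"tx":0,"ty":0,"tz":0,"wx":0,"wy":0,"wz":0},{"tx":0,"ty":0,"tz":0,"wx":0,"wy":0,"wz":0}]'
python3 st.py .594 -.3207 .005 -1.4
```

```text
time: 38.85
eef_pos: [0.5957, -0.318, 0.125]
ee_rot: [-0.0, 1.0, -0.011, 0.0]
ft_force: [0.1, -0.4, 0.3]
width: 0.0395
time: 39.18
eef_pos: [0.5947, -0.3185, 0.0806]
ee_rot: [-0.001, 1.0, -0.012, -0.0]
ft_force: [0.0, 0.5, 1.2]
width: 0.0393
t 39.18 pos [ 0.5947 -0.3185  0.0806] yaw -1.35 zax [-0.001  0.001 -1.   ] w 0.0393 F [0.  0.5 1.2] q [ 0.57  0.64 -0.24  1.65  0.19  0.88 -1.34]
units [-0.02 -0.07 -2.52] wz -0.01
```

```bash
python3 -m jog '[{"tx":0,"ty":-0.06,"tz":-0.7,"wx":0,"wy":0,"wz":0},{"tx":0,"ty":0,"tz":-0.7,"wx":0,"wy":0,"wz":0},{"tx":0,"ty":0,"tz":-0.5,"wx":0,"wy":0,"wz":0},{"tx":0,"ty":0,"tz":-0.2,"wx":0,"wy":0,"wz":0},{"tx":0,"ty":0,"tz":0,"wx":0,"wy":0,"wz":0},{"tx":0,"ty":0,"tz":0,"wx":0,"wy":0,"wz":0}]'
python3 st.py .594 -.3207 .005 -1.4
```

```text
time: 39.68
eef_pos: [0.5956, -0.3214, 0.0184]
ee_rot: [0.0, 1.0, -0.012, 0.001]
ft_force: [-0.9, -0.9, -0.3]
width: 0.0395
t 39.68 pos [ 0.5956 -0.3214  0.0184] yaw -1.39 zax [ 0.001 -0.    -1.   ] w 0.0395 F [-0.9 -0.9 -0.3] q [ 0.56  0.72 -0.23  1.67  0.21  0.78 -1.36]
units [-0.05  0.02 -0.45] wz -0.0
```

```bash
python3 -m jog '[{"tx":-0.04,"ty":0.02,"tz":-0.44,"wx":0,"wy":0,"wz":0},{"tx":0,"ty":0,"tz":0,"wx":0,"wy":0,"wz":0},{"tx":0,"ty":0,"tz":0,"wx":0,"wy":0,"wz":0}]'
python3 st.py .594 -.3207 .005 -1.4
python3 -m jog '[{"tx":0,"ty":0,"tz":0,"wx":0,"wy":0,"wz":0},{"tx":0,"ty":0,"tz":0,"wx":0,"wy":0,"wz":0},{"tx":0,"ty":0,"tz":0,"wx":0,"wy":0,"wz":0},{"tx":0,"ty":0,"tz":0,"wx":0,"wy":0,"wz":0},{"tx":0,"ty":0,"tz":0,"wx":0,"wy":0,"wz":0},{"tx":0,"ty":0,"tz":0.5,"wx":0,"wy":0,"wz":0},{"tx":0,"ty":0,"tz":1,"wx":0,"wy":0,"wz":0},{"tx":-0.3,"ty":-0.2,"tz":1,"wx":0,"wy":0,"wz":0}]' 1 25
python3 st.py .43 -.3 .400 -2
```

```text
time: 39.93
eef_pos: [0.5932, -0.3205, 0.0037]
ee_rot: [-0.0, 1.0, -0.012, -0.0]
ft_force: [0.2, 0.3, 0.3]
width: 0.0396
t 39.93 pos [ 0.5932 -0.3205  0.0037] yaw -1.39 zax [-0.001  0.    -1.   ] w 0.0396 F [0.2 0.3 0.3] q [ 0.56  0.73 -0.22  1.68  0.22  0.75 -1.36]
units [ 0.03 -0.01  0.04] wz -0.0
time: 40.6
eef_pos: [0.5858, -0.3242, 0.08]
ee_rot: [-0.001, 1.0, -0.011, -0.0]
ft_force: [0.2, 0.3, 0.8]
width: 0.0117
t 40.6 pos [ 0.5858 -0.3242  0.08  ] yaw -1.21 zax [-0.     0.002 -1.   ] w 0.0117 F [0.2 0.3 0.8] q [ 0.59  0.63 -0.25  1.67  0.19  0.87 -1.33]
units [-5.19  0.81 10.67] wz -0.16
```

```bash
python3 -m jog '[{"tx":-0.5,"ty":0,"tz":1,"wx":0,"wy":0,"wz":0},{"tx":-0.5,"ty":0,"tz":1,"wx":0,"wy":0,"wz":0},{"tx":-0.5,"ty":0,"tz":1,"wx":0,"wy":0,"wz":0},{"tx":-0.5,"ty":0,"tz":1,"wx":0,"wy":0,"wz":0},{"tx":-0.5,"ty":0,"tz":1,"wx":0,"wy":0,"wz":0},{"tx":-0.5,"ty":0.1,"tz":1,"wx":0,"wy":0,"wz":0},{"tx":-0.5,"ty":0.1,"tz":1,"wx":0,"wy":0,"wz":0},{"tx":-0.5,"ty":0.1,"tz":1,"wx":0,"wy":0,"wz":0},{"tx":-0.6,"ty":0.3,"tz":1,"wx":0,"wy":0,"wz":0},{"tx":-0.5,"ty":0.3,"tz":1,"wx":0,"wy":0,"wz":0}]'
python3 st.py .43 0 .400 -2
python3 -m jog '[{"tx":-0.1,"ty":1,"tz":0.6,"wx":0,"wy":0,"wz":0},{"tx":0,"ty":1,"tz":0,"wx":0,"wy":0,"wz":0},{"tx":0,"ty":1,"tz":0,"wx":0,"wy":0,"wz":0},{"tx":0,"ty":1,"tz":0,"wx":0,"wy":0,"wz":0},{"tx":0,"ty":1,"tz":0,"wx":0,"wy":0,"wz":0},{"tx":0,"ty":1,"tz":0,"wx":0,"wy":0,"wz":0},{"tx":0,"ty":1,"tz":0,"wx":0,"wy":0,"wz":0},{"tx":0,"ty":1,"tz":0,"wx":0,"wy":0,"wz":0},{"tx":0,"ty":1,"tz":0,"wx":0,"wy":0,"wz":0},{"tx":0,"ty":0.7,"tz":0,"wx":0,"wy":0,"wz":0}]'
python3 st.py .62 .001 .20 -2
```

```text
time: 41.43
eef_pos: [0.4301, -0.2993, 0.3817]
ee_rot: [0.0, 1.0, -0.012, 0.0]
ft_force: [0.6, -0.7, 1.0]
width: 0.0122
t 41.43 pos [ 0.4301 -0.2993  0.3817] yaw -1.43 zax [ 0.001 -0.001 -1.   ] w 0.0122 F [ 0.6 -0.7  1. ] q [ 0.74  0.13 -0.28  1.68  0.04  1.34 -1.14]
units [-0.    9.98  0.61] wz -0.11
time: 42.27
eef_pos: [0.4279, -0.0055, 0.3982]
ee_rot: [0.0, 1.0, -0.011, 0.001]
ft_force: [-0.3, 0.3, -0.5]
width: 0.0122
t 42.27 pos [ 0.4279 -0.0055  0.3982] yaw -1.22 zax [ 0.001 -0.001 -1.   ] w 0.0122 F [-0.3  0.3 -0.5] q [ 0.47 -0.05 -0.57  1.81 -0.03  1.37 -1.68]
units [ 6.4   0.22 -6.61] wz -0.16
```

```bash
python3 -m jog '[{"tx":1,"ty":0.27,"tz":0,"wx":0,"wy":0,"wz":-0.16},{"tx":1,"ty":0,"tz":0,"wx":0,"wy":0,"wz":0},{"tx":1,"ty":0,"tz":0,"wx":0,"wy":0,"wz":0},{"tx":1,"ty":0,"tz":-0.3,"wx":0,"wy":0,"wz":0},{"tx":1,"ty":0,"tz":-0.4,"wx":0,"wy":0,"wz":0},{"tx":1,"ty":0,"tz":-0.5,"wx":0,"wy":0,"wz":0},{"tx":0.4,"ty":0,"tz":-0.8,"wx":0,"wy":0,"wz":0},{"tx":0,"ty":0,"tz":-0.8,"wx":0,"wy":0,"wz":0},{"tx":0,"ty":0,"tz":-0.8,"wx":0,"wy":0,"wz":0},{"tx":0,"ty":0,"tz":-0.8,"wx":0,"wy":0,"wz":0}]'
python3 st.py .62 .003 .20 -2
python3 -m jog '[{"tx":0,"ty":0,"tz":-0.8,"wx":0,"wy":0,"wz":0},{"tx":0,"ty":0,"tz":-0.8,"wx":0,"wy":0,"wz":0},{"tx":0,"ty":0,"tz":-0.8,"wx":0,"wy":0,"wz":0},{"tx":0,"ty":0,"tz":0,"wx":0,"wy":0,"wz":0},{"tx":0,"ty":0,"tz":0,"wx":0,"wy":0,"wz":0}]'
python3 st.py .62 .003 .0105 -2
python3 look.py g 200 90 420 290
```

```text
time: 43.1
eef_pos: [0.6206, -0.0005, 0.2649]
ee_rot: [0.0, 1.0, -0.019, 0.0]
ft_force: [0.4, 0.1, -0.3]
width: 0.0119
t 43.1 pos [ 6.206e-01 -5.000e-04  2.649e-01] yaw -2.18 zax [ 0.001 -0.    -1.   ] w 0.0119 F [ 0.4  0.1 -0.3] q [ 0.33  0.41 -0.57  1.61  0.24  1.19 -1.91]
units [-0.02  0.12 -2.16] wz 0.04
time: 43.52
eef_pos: [0.62, -0.0008, 0.1932]
ee_rot: [0.0, 1.0, -0.019, -0.001]
ft_force: [-0.1, 0.3, 0.7]
width: 0.0123
t 43.52 pos [ 0.62   -0.0008  0.1932] yaw -2.19 zax [-0.002 -0.    -1.   ] w 0.0123 F [-0.1  0.3  0.7] q [ 0.31  0.47 -0.55  1.69  0.28  1.06 -1.94]
units [-0.    0.13 -6.09] wz 0.04
scale 3.0
scale 4
```

View pics/gc.png

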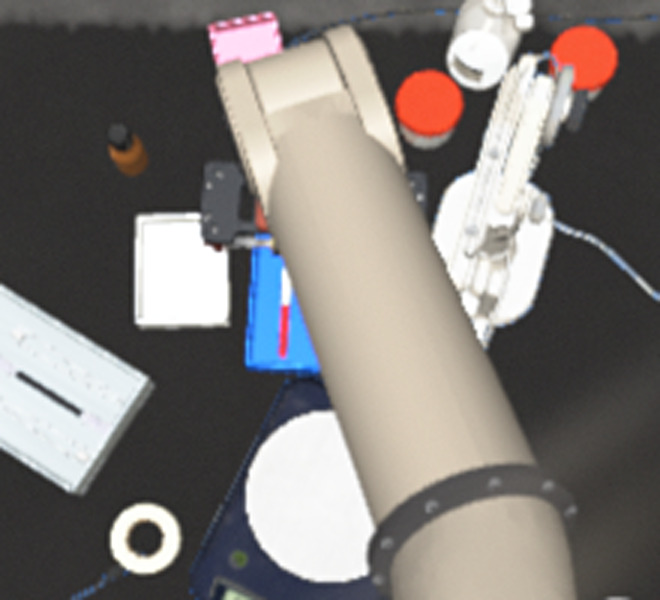

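View pics/gs.png

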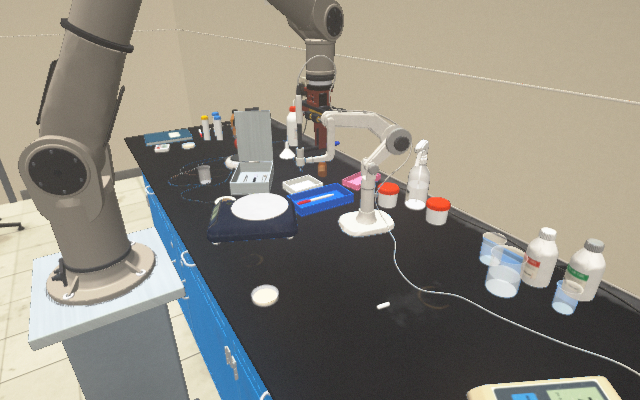

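```bash
python3 -m jog '[{"tx":0,"ty":0.13,"tz":-0.8,"wx":0,"wy":0,"wz":0.04},{"tx":0,"ty":0,"tz":-0.8,"wx":0,"wy":0,"wz":0},{"tx":0,"ty":0,"tz":-0.8,"wx":0,"wy":0,"wz":0},{"tx":0,"ty":0,"tz":-0.8,"wx":0,"wy":0,"wz":0},{"tx":0,"ty":0,"tz":-0.8,"wx":0,"wy":0,"wz":0},{"tx":0,"ty":0,"tz":-0.8,"wx":0,"wy":0,"wz":0},{"tx":0,"ty":0,"tz":-0.3,"wx":0,"wy":0,"wz":0},{"tx":0,"ty":0,"tz":0,"wx":0,"wy":0,"wz":0},{"tx":0,"ty":0,"tz":0,"wx":0,"wy":0,"wz":0}]'
python3 st.py .62 .003 .0105 -2
```

```text
time: 44.37
eef_pos: [0.6219, 0.0035, 0.0416]
ee_rot: [-0.0, 1.0, -0.017, 0.001]
ft_force: [1.1, -0.8, 0.5]
width: 0.0119
t 44.37 pos [0.6219 0.0035 0.0416] yaw -2.0 zax [ 0.002  0.    -1.   ] w 0.0119 F [ 1.1 -0.8  0.5] q [ 0.25  0.65 -0.48  1.79  0.41  0.79 -2.05]
units [-0.06 -0.02 -1.04] wz -0.0
```

```bash
python3 -m jog '[{"tx":-0.05,"ty":-0.02,"tz":-0.6,"wx":0,"wy":0,"wz":0},{"tx":0,"ty":0,"tz":-0.44,"wx":0,"wy":0,"wz":0},{"tx":0,"ty":0,"tz":0,"wx":0,"wy":0,"wz":0},{"tx":0,"ty":0,"tz":0,"wx":0,"wy":0,"wz":0}]'
python3 st.py .62 .003 .0105 -2
python3 -m jog '[{"tx":0,"ty":0,"tz":0,"wx":0,"wy":0,"wz":0},{"tx":0,"ty":0,"tz":0,"wx":0,"wy":0,"wz":0},{"tx":0,"ty":0,"tz":0,"wx":0,"wy":0,"wz":0},{"tx":0,"ty":0,"tz":0,"wx":0,"wy":0,"wz":0},{"tx":0,"ty":0,"tz":0,"wx":0,"wy":0,"wz":0},{"tx":0,"ty":0,"tz":0.5,"wx":0,"wy":0,"wz":0},{"tx":0,"ty":0,"tz":1,"wx":0,"wy":0,"wz":0},{"tx":0,"ty":0,"tz":1,"wx":0,"wy":0,"wz":0},{"tx":0,"ty":0,"tz":1,"wx":0,"wy":0,"wz":0},{"tx":0,"ty":0.5,"tz":1,"wx":0,"wy":0,"wz":0}]' 0.55
python3 -m jog '[{"tx":-0.4,"ty":0.2,"tz":1,"wx":0,"wy":0,"wz":0},{"tx":-0.7,"ty":0,"tz":1,"wx":0,"wy":0,"wz":0},{"tx":-0.7,"ty":0,"tz":1,"wx":0,"wy":0,"wz":0},{"tx":-0.7,"ty":0,"tz":1,"wx":0,"wy":0,"wz":0},{"tx":-0.7,"ty":0,"tz":1,"wx":0,"wy":0,"wz":0},{"tx":-0.7,"ty":0,"tz":1,"wx":0,"wy":0,"wz":0},{"tx":-0.7,"ty":0,"tz":1,"wx":0,"wy":0,"wz":0},{"tx":-0.7,"ty":0,"tz":1,"wx":0,"wy":0,"wz":0},{"tx":-0.7,"ty":-0.5,"tz":0.4,"wx":0,"wy":0,"wz":0},{"tx":-0.2,"ty":-1,"tz":0,"wx":0,"wy":0,"wz":0}]' 0.1
python3 st.py .486 -.4534 .1 -7.6
```

```text
time: 44.7
eef_pos: [0.6195, 0.0027, 0.0094]
ee_rot: [0.0, 1.0, -0.017, 0.0]
ft_force: [-0.2, 0.5, 0.2]
width: 0.0123
t 44.7 pos [0.6195 0.0027 0.0094] yaw -2.0 zax [ 0. -0. -1.] w 0.0123 F [-0.2  0.5  0.2] q [ 0.23  0.69 -0.46  1.81  0.44  0.74 -2.07]
units [0.02 0.01 0.04] wz -0.0
time: 45.53
eef_pos: [0.6192, 0.0142, 0.1461]
ee_rot: [0.001, 1.0, -0.02, 0.0]
ft_force: [0.6, -0.3, 0.0]
width: 0.0199
time: 46.37
eef_pos: [0.4321, -0.0173, 0.4009]
ee_rot: [0.001, 1.0, -0.014, 0.004]
ft_force: [1.2, -0.4, -1.1]
width: 0.0395
t 46.37 pos [ 0.4321 -0.0173  0.4009] yaw -1.55 zax [ 0.008 -0.001 -1.   ] w 0.0395 F [ 1.2 -0.4 -1.1] q [ 0.51 -0.04 -0.58  1.8  -0.02  1.37 -1.66]
units [  1.8  -14.54 -10.03] wz -1.21
```

```bash
python3 -m jog '[{"tx":0,"ty":-1,"tz":0,"wx":0,"wy":0,"wz":-0.12},{"tx":0,"ty":-1,"tz":0,"wx":0,"wy":0,"wz":-0.12},{"tx":0,"ty":-1,"tz":0,"wx":0,"wy":0,"wz":-0.12},{"tx":0,"ty":-1,"tz":0,"wx":0,"wy":0,"wz":-0.12},{"tx":0,"ty":-1,"tz":0,"wx":0,"wy":0,"wz":-0.12},{"tx":0,"ty":-1,"tz":0,"wx":0,"wy":0,"wz":-0.12},{"tx":0,"ty":-1,"tz":0,"wx":0,"wy":0,"wz":-0.12},{"tx":0,"ty":-1,"tz":0,"wx":0,"wy":0,"wz":-0.12},{"tx":0.2,"ty":-1,"tz":0,"wx":0,"wy":0,"wz":-0.12},{"tx":0.2,"ty":-1,"tz":0,"wx":0,"wy":0,"wz":-0.12}]'
python3 st.py .486 -.4534 .1 -7.6; python3 look.py i 200 120 480 300
```

```text
time: 47.2
eef_pos: [0.4447, -0.3222, 0.3972]
ee_rot: [0.0, 0.998, -0.07, 0.0]
ft_force: [1.4, 0.4, 0.1]
width: 0.0394
t 47.2 pos [ 0.4447 -0.3222  0.3972] yaw -8.0 zax [ 0.001 -0.001 -1.   ] w 0.0394 F [1.4 0.4 0.1] q [ 0.77  0.17 -0.29  1.59  0.05  1.38 -1.24]
units [ 1.38 -4.37 -9.91] wz 0.08
scale 2.857142857142857
scale 4
```

View pics/ic.png

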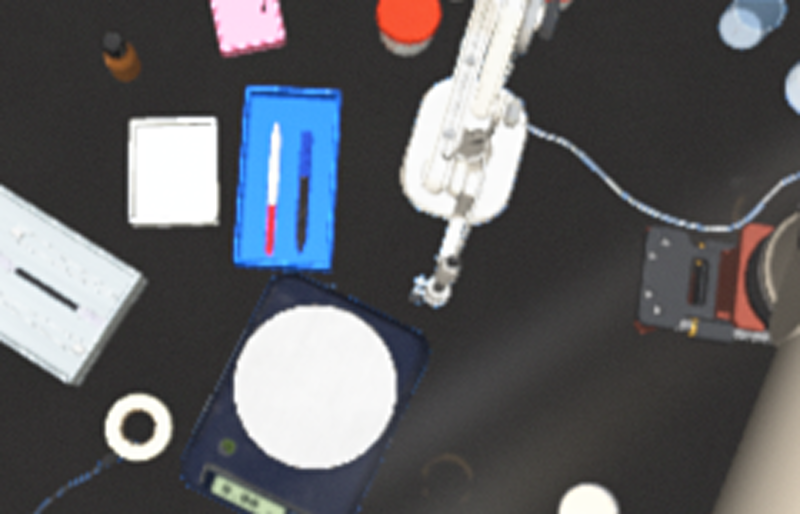

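View pics/is.png

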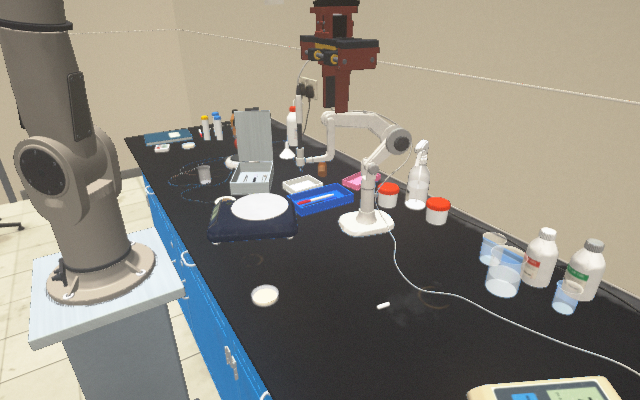

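```bash
python3 -c "
from h import *
p=optics.camera('side'); c=p['color'].astype(int); m=(c[290:320,370:400].min(-1)>140).astype(np.uint8)
v,u=np.nonzero(m); v=v+290;u=u+370; print(len(u),u.mean(),v.mean()); print(rp(p,u.mean(),v.mean(),.006).round(4))
A=np.array([rp(p,a,b,.006)[:2]*1000 for a,b in zip(u,v)],np.float32); print(cv2.minAreaRect(A)); 
d,_,vt=np.linalg.svd(A-A.mean(0)); print(np.degrees(np.arctan2(vt[0,1],vt[0,0])))
"
python3 -m jog '[{"tx":0.25,"ty":-0.9,"tz":-0.8,"wx":0,"wy":0,"wz":0},{"tx":0.25,"ty":-0.9,"tz":-0.8,"wx":0,"wy":0,"wz":0},{"tx":0.25,"ty":-0.9,"tz":-0.8,"wx":0,"wy":0,"wz":0},{"tx":0.25,"ty":-0.9,"tz":-0.9,"wx":0,"wy":0,"wz":0},{"tx":0.25,"ty":-0.7,"tz":-0.9,"wx":0,"wy":0,"wz":0},{"tx":0.15,"ty":0,"tz":-0.9,"wx":0,"wy":0,"wz":0},{"tx":0,"ty":0,"tz":-0.9,"wx":0,"wy":0,"wz":0},{"tx":0,"ty":0,"tz":-0.9,"wx":0,"wy":0,"wz":0},{"tx":0,"ty":0,"tz":-0.9,"wx":0,"wy":0,"wz":0},{"tx":0,"ty":0,"tz":-0.9,"wx":0,"wy":0,"wz":0}]'
python3 -m jog '[{"tx":0,"ty":0,"tz":-0.9,"wx":0,"wy":0,"wz":0},{"tx":0,"ty":0,"tz":-0.8,"wx":0,"wy":0,"wz":0},{"tx":0,"ty":0,"tz":-0.5,"wx":0,"wy":0,"wz":0},{"tx":0,"ty":0,"tz":0,"wx":0,"wy":0,"wz":0},{"tx":0,"ty":0,"tz":0,"wx":0,"wy":0,"wz":0}]'
python3 st.py .486 -.4534 .0045 -7.6
```

```text
55 382.8363636363636 304.8909090909091
[ 0.4854 -0.4531  0.006 ]
((485.63531494140625, -453.0665588378906), (11.086886405944824, 29.232027053833008), 81.77466583251953)
174.7509
time: 48.18
eef_pos: [0.4881, -0.4486, 0.135]
ee_rot: [-0.0, 0.998, -0.069, 0.001]
ft_force: [-0.4, -1.0, 0.3]
width: 0.0398
time: 48.6
eef_pos: [0.4877, -0.4489, 0.0694]
ee_rot: [-0.001, 0.998, -0.069, -0.0]
ft_force: [-0.5, -0.4, 1.2]
width: 0.0394
t 48.6 pos [ 0.4877 -0.4489  0.0694] yaw -7.91 zax [ 0.     0.001 -1.   ] w 0.0394 F [-0.5 -0.4  1.2] q [ 0.8   0.63 -0.22  1.69  0.17  0.84 -1.19]
units [-0.06 -0.15 -2.16] wz 0.06
```

```bash
python3 -m jog '[{"tx":-0.06,"ty":-0.15,"tz":-0.6,"wx":0,"wy":0,"wz":0.06},{"tx":0,"ty":0,"tz":-0.6,"wx":0,"wy":0,"wz":0},{"tx":0,"ty":0,"tz":-0.4,"wx":0,"wy":0,"wz":0},{"tx":0,"ty":0,"tz":-0.1,"wx":0,"wy":0,"wz":0},{"tx":0,"ty":0,"tz":0,"wx":0,"wy":0,"wz":0},{"tx":0,"ty":0,"tz":0,"wx":0,"wy":0,"wz":0}]'
python3 st.py .4857 -.4533 .0045 -7.6
```

```text
time: 49.1
eef_pos: [0.4863, -0.455, 0.0191]
ee_rot: [0.0, 0.998, -0.067, 0.001]
ft_force: [0.0, -0.3, -0.1]
width: 0.0398
t 49.1 pos [ 0.4863 -0.455   0.0191] yaw -7.67 zax [ 0.001 -0.001 -1.   ] w 0.0398 F [ 0.  -0.3 -0.1] q [ 0.8   0.7  -0.2   1.7   0.19  0.76 -1.2 ]
units [-0.02  0.06 -0.49] wz 0.01
```

```bash
python3 -m jog '[{"tx":-0.02,"ty":0.06,"tz":-0.46,"wx":0,"wy":0,"wz":0},{"tx":0,"ty":0,"tz":0,"wx":0,"wy":0,"wz":0},{"tx":0,"ty":0,"tz":0,"wx":0,"wy":0,"wz":0}]'
python3 st.py .4857 -.4533 .0045 -7.6
python3 -m jog '[{"tx":0,"ty":0,"tz":0,"wx":0,"wy":0,"wz":0},{"tx":0,"ty":0,"tz":0,"wx":0,"wy":0,"wz":0},{"tx":0,"ty":0,"tz":0,"wx":0,"wy":0,"wz":0},{"tx":0,"ty":0,"tz":0,"wx":0,"wy":0,"wz":0},{"tx":0,"ty":0,"tz":0,"wx":0,"wy":0,"wz":0},{"tx":0,"ty":0,"tz":0.5,"wx":0,"wy":0,"wz":0},{"tx":0,"ty":0,"tz":1,"wx":0,"wy":0,"wz":0},{"tx":0,"ty":0,"tz":1,"wx":0,"wy":0,"wz":0}]' 1 30
python3 st.py .43 -.3 .400 -2
```

```text
time: 49.35
eef_pos: [0.4844, -0.4524, 0.0034]
ee_rot: [-0.0, 0.998, -0.067, -0.001]
ft_force: [0.0, -0.1, -0.5]
width: 0.0395
t 49.35 pos [ 0.4844 -0.4524  0.0034] yaw -7.67 zax [-0.001  0.001 -1.   ] w 0.0395 F [ 0.  -0.1 -0.5] q [ 0.8   0.72 -0.2   1.71  0.2   0.73 -1.2 ]
units [ 0.04 -0.03  0.04] wz 0.01
time: 50.02
eef_pos: [0.4841, -0.4524, 0.0798]
ee_rot: [-0.001, 0.998, -0.067, -0.001]
ft_force: [1.0, -1.4, -0.1]
width: 0.0079
t 50.02 pos [ 0.4841 -0.4524  0.0798] yaw -7.68 zax [-0.002  0.002 -1.   ] w 0.0079 F [ 1.  -1.4 -0.1] q [ 0.81  0.62 -0.22  1.68  0.17  0.86 -1.18]
units [-1.8   5.08 10.67] wz 1.14
```

```bash
python3 -m jog '[{"tx":-0.2,"ty":0.5,"tz":1,"wx":0,"wy":0,"wz":0},{"tx":-0.2,"ty":0.5,"tz":1,"wx":0,"wy":0,"wz":0},{"tx":-0.2,"ty":0.5,"tz":1,"wx":0,"wy":0,"wz":0},{"tx":-0.2,"ty":0.5,"tz":1,"wx":0,"wy":0,"wz":0},{"tx":-0.2,"ty":0.5,"tz":1,"wx":0,"wy":0,"wz":0},{"tx":-0.2,"ty":0.5,"tz":1,"wx":0,"wy":0,"wz":0},{"tx":-0.2,"ty":0.5,"tz":1,"wx":0,"wy":0,"wz":0},{"tx":-0.2,"ty":0.5,"tz":1,"wx":0,"wy":0,"wz":0},{"tx":-0.2,"ty":0.5,"tz":1,"wx":0,"wy":0,"wz":0},{"tx":0,"ty":0.5,"tz":1,"wx":0,"wy":0,"wz":0}]'
python3 st.py .43 0 .400 -2
python3 -m jog '[{"tx":0,"ty":1,"tz":0.5,"wx":0,"wy":0,"wz":0.15},{"tx":0,"ty":1,"tz":0,"wx":0,"wy":0,"wz":0.15},{"tx":0,"ty":1,"tz":0,"wx":0,"wy":0,"wz":0.15},{"tx":0,"ty":1,"tz":0,"wx":0,"wy":0,"wz":0.15},{"tx":0,"ty":1,"tz":0,"wx":0,"wy":0,"wz":0.15},{"tx":0,"ty":1,"tz":0,"wx":0,"wy":0,"wz":0.15},{"tx":0,"ty":1,"tz":0,"wx":0,"wy":0,"wz":0.15},{"tx":0,"ty":1,"tz":0,"wx":0,"wy":0,"wz":0.15},{"tx":0,"ty":1,"tz":0,"wx":0,"wy":0,"wz":0.15},{"tx":0,"ty":1,"tz":0,"wx":0,"wy":0,"wz":0.15}]'
python3 st.py .635 .138 .20 0
```

```text
time: 50.85
eef_pos: [0.4293, -0.3021, 0.3819]
ee_rot: [0.001, 0.998, -0.067, 0.0]
ft_force: [0.9, 0.2, -1.2]
width: 0.0079
t 50.85 pos [ 0.4293 -0.3021  0.3819] yaw -7.73 zax [ 0.001 -0.001 -1.   ] w 0.0079 F [ 0.9  0.2 -1.2] q [ 0.76  0.13 -0.3   1.67  0.04  1.34 -1.25]
units [ 0.02 10.07  0.6 ] wz 1.15
time: 51.68
eef_pos: [0.43, -0.0013, 0.3952]
ee_rot: [0.001, 1.0, -0.001, 0.001]
ft_force: [0.3, 0.3, 0.4]
width: 0.0079
t 51.68 pos [ 0.43   -0.0013  0.3952] yaw -0.14 zax [ 0.001 -0.001 -1.   ] w 0.0079 F [0.3 0.3 0.4] q [ 0.48 -0.04 -0.59  1.81 -0.02  1.36 -1.68]
units [ 6.83  4.64 -6.51] wz 0.03
```

```bash
python3 -m jog '[{"tx":0.8,"ty":0.8,"tz":0,"wx":0,"wy":0,"wz":0},{"tx":0.8,"ty":0.8,"tz":-0.2,"wx":0,"wy":0,"wz":0},{"tx":0.8,"ty":0.8,"tz":-0.4,"wx":0,"wy":0,"wz":0},{"tx":0.8,"ty":0.8,"tz":-0.5,"wx":0,"wy":0,"wz":0},{"tx":0.8,"ty":0.7,"tz":-0.6,"wx":0,"wy":0,"wz":0},{"tx":0.8,"ty":0.7,"tz":-0.6,"wx":0,"wy":0,"wz":0},{"tx":0.8,"ty":0,"tz":-0.8,"wx":0,"wy":0,"wz":0},{"tx":0.8,"ty":0,"tz":-0.8,"wx":0,"wy":0,"wz":0},{"tx":0.4,"ty":0,"tz":-0.8,"wx":0,"wy":0,"wz":0},{"tx":0,"ty":0,"tz":-0.8,"wx":0,"wy":0,"wz":0}]'
python3 -m jog '[{"tx":0,"ty":0,"tz":-0.8,"wx":0,"wy":0,"wz":0},{"tx":0,"ty":0,"tz":-0.8,"wx":0,"wy":0,"wz":0},{"tx":0,"ty":0,"tz":-0.8,"wx":0,"wy":0,"wz":0},{"tx":0,"ty":0,"tz":-0.8,"wx":0,"wy":0,"wz":0},{"tx":0,"ty":0,"tz":-0.5,"wx":0,"wy":0,"wz":0},{"tx":0,"ty":0,"tz":0,"wx":0,"wy":0,"wz":0},{"tx":0,"ty":0,"tz":0,"wx":0,"wy":0,"wz":0}]'
python3 st.py .635 .138 .0095 0
```

```text
time: 52.52
eef_pos: [0.637, 0.1345, 0.2283]
ee_rot: [-0.0, 1.0, -0.002, 0.001]
ft_force: [-0.3, -1.4, 0.1]
width: 0.0076
time: 53.1
eef_pos: [0.6348, 0.1349, 0.1185]
ee_rot: [0.0, 1.0, -0.002, -0.0]
ft_force: [0.8, 0.5, 0.2]
width: 0.0079
t 53.1 pos [0.6348 0.1349 0.1185] yaw -0.2 zax [-0. -0. -1.] w 0.0079 F [0.8 0.5 0.2] q [ 0.12  0.62 -0.61  1.68  0.41  0.98 -2.21]
units [ 0.01  0.1  -3.63] wz 0.04
```

```bash
python3 -m jog '[{"tx":0,"ty":0.1,"tz":-0.8,"wx":0,"wy":0,"wz":0},{"tx":0,"ty":0,"tz":-0.8,"wx":0,"wy":0,"wz":0},{"tx":0,"ty":0,"tz":-0.8,"wx":0,"wy":0,"wz":0},{"tx":0,"ty":0,"tz":-0.5,"wx":0,"wy":0,"wz":0},{"tx":0,"ty":0,"tz":0,"wx":0,"wy":0,"wz":0},{"tx":0,"ty":0,"tz":0,"wx":0,"wy":0,"wz":0}]'
python3 st.py .635 .138 .0095 0; python3 look.py j 200 90 420 290; python3 -c "
import cv2;b=cv2.imread('pics/js.png');cv2.imwrite('pics/jd.png',cv2.resize(b[120:240,200:360],None,fx=5,fy=5))"
```

```text
time: 53.6
eef_pos: [0.6353, 0.1382, 0.032]
ee_rot: [-0.0, 1.0, -0.002, 0.0]
ft_force: [-0.2, -0.6, 0.3]
width: 0.0076
t 53.6 pos [0.6353 0.1382 0.032 ] yaw -0.2 zax [ 0.001  0.    -1.   ] w 0.0076 F [-0.2 -0.6  0.3] q [ 0.08  0.72 -0.55  1.72  0.49  0.84 -2.27]
units [-0.01 -0.01 -0.75] wz 0.04
scale 3.0
scale 4
```

View pics/jd.png

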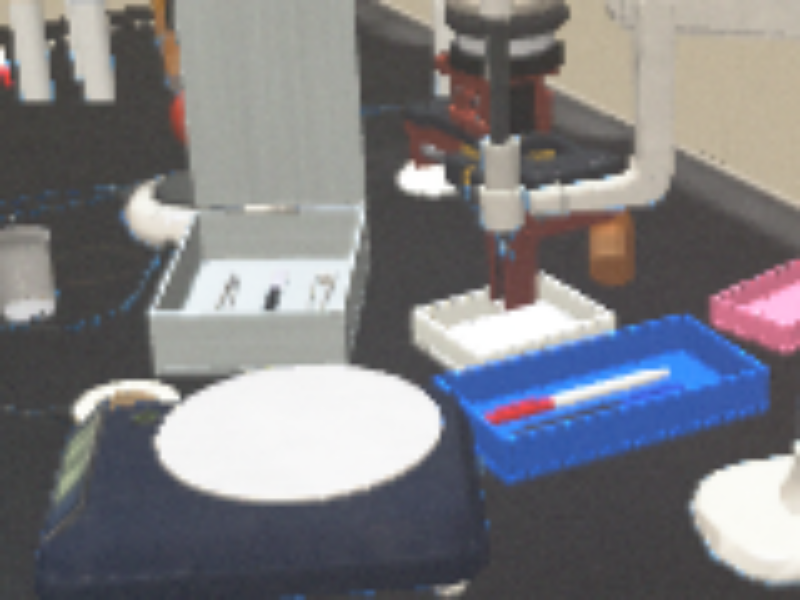

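```bash
python3 -m jog '[{"tx":0,"ty":0,"tz":-0.45,"wx":0,"wy":0,"wz":0},{"tx":0,"ty":0,"tz":-0.3,"wx":0,"wy":0,"wz":0},{"tx":0,"ty":0,"tz":0,"wx":0,"wy":0,"wz":0},{"tx":0,"ty":0,"tz":0,"wx":0,"wy":0,"wz":0}]'
python3 st.py .635 .138 .0095 0
python3 -m jog '[{"tx":0,"ty":0,"tz":0,"wx":0,"wy":0,"wz":0},{"tx":0,"ty":0,"tz":0,"wx":0,"wy":0,"wz":0},{"tx":0,"ty":0,"tz":0,"wx":0,"wy":0,"wz":0},{"tx":0,"ty":0,"tz":0,"wx":0,"wy":0,"wz":0},{"tx":0,"ty":0,"tz":0,"wx":0,"wy":0,"wz":0},{"tx":0,"ty":0,"tz":0.5,"wx":0,"wy":0,"wz":0},{"tx":0,"ty":0,"tz":1,"wx":0,"wy":0,"wz":0},{"tx":0,"ty":0,"tz":1,"wx":0,"wy":0,"wz":0},{"tx":0,"ty":0,"tz":1,"wx":0,"wy":0,"wz":0},{"tx":0,"ty":0,"tz":1,"wx":0,"wy":0,"wz":0}]' 0.5
python3 -m jog '[{"tx":0,"ty":0,"tz":1,"wx":0,"wy":0,"wz":0},{"tx":0,"ty":0,"tz":1,"wx":0,"wy":0,"wz":0},{"tx":0,"ty":0,"tz":1,"wx":0,"wy":0,"wz":0},{"tx":0,"ty":0,"tz":1,"wx":0,"wy":0,"wz":0},{"tx":0,"ty":0,"tz":1,"wx":0,"wy":0,"wz":0},{"tx":0,"ty":0,"tz":1,"wx":0,"wy":0,"wz":0},{"tx":0,"ty":0,"tz":1,"wx":0,"wy":0,"wz":0},{"tx":0,"ty":0,"tz":0.8,"wx":0,"wy":0,"wz":0}]'
python3 st.py
```

```text
time: 54.03
eef_pos: [0.6345, 0.1378, 0.0079]
ee_rot: [0.0, 1.0, -0.002, -0.0]
ft_force: [0.6, -0.6, -0.4]
width: 0.0081
t 54.03 pos [0.6345 0.1378 0.0079] yaw -0.19 zax [-0.001 -0.    -1.   ] w 0.0081 F [ 0.6 -0.6 -0.4] q [ 0.07  0.75 -0.54  1.73  0.51  0.8  -2.28]
units [0.02 0.01 0.05] wz 0.04
time: 54.87
eef_pos: [0.6347, 0.1381, 0.1462]
ee_rot: [-0.0, 1.0, -0.002, 0.0]
ft_force: [-0.0, -0.1, -1.1]
width: 0.0218
time: 55.53
eef_pos: [0.6344, 0.1384, 0.3816]
ee_rot: [-0.0, 1.0, -0.001, 0.001]
ft_force: [0.4, 0.4, 1.1]
width: 0.0218
t 55.53 pos [0.6344 0.1384 0.3816] yaw -0.15 zax [ 0.003  0.001 -1.   ] w 0.0218 F [0.4 0.4 1.1] q [ 0.16  0.41 -0.68  1.37  0.26  1.45 -2.09]
```

```bash
python3 -m jog '[{"tx":0,"ty":0.9,"tz":0,"wx":0,"wy":0,"wz":1},{"tx":0,"ty":0.9,"tz":0,"wx":0,"wy":0,"wz":1},{"tx":0,"ty":0.9,"tz":0,"wx":0,"wy":0,"wz":1},{"tx":0,"ty":0.9,"tz":0,"wx":0,"wy":0,"wz":1},{"tx":0,"ty":0.9,"tz":0,"wx":0,"wy":0,"wz":1},{"tx":0,"ty":0.9,"tz":0,"wx":0,"wy":0,"wz":1},{"tx":0,"ty":0.9,"tz":0,"wx":0,"wy":0,"wz":1},{"tx":0,"ty":0.9,"tz":0,"wx":0,"wy":0,"wz":1},{"tx":0,"ty":0.9,"tz":0,"wx":0,"wy":0,"wz":1},{"tx":0,"ty":0.9,"tz":0,"wx":0,"wy":0,"wz":1}]' 1 30
python3 st.py .602 .42 .20 59; python3 look.py k 125 90 345 290 200 120 360 240
python3 -c "
from h import *
p=optics.camera('side'); W=cloud(p)
for v in (130,150,170,185): print(v,[W[v,u].round(3).tolist() for u in (245,255,265)])
c=np.array([.5138,.2754]); ex=np.array([np.cos(np.radians(59)),np.sin(np.radians(59))]); ey=np.array([-ex[1],ex[0]])
A=W[105:175,232:275].reshape(-1,3); L=np.c_[(A[:,:2]-c)@ex,(A[:,:2]-c)@ey,A[:,2]]; L=L[(L[:,0]>.05)&(L[:,0]<.16)&(abs(L[:,1])<.06)&(L[:,2]>.06)]
print(len(L),np.polyfit(L[:,2],L[:,0],1),np.percentile(L[:,2],98), np.degrees(np.arctan(np.polyfit(L[:,2],L[:,0],1)[0])))
"
```

```text
time: 56.37
eef_pos: [0.6343, 0.409, 0.379]
ee_rot: [-0.0, 0.906, 0.423, 0.0]
ft_force: [0.4, -0.3, 0.4]
width: 0.0002
t 56.37 pos [0.6343 0.409  0.379 ] yaw 50.06 zax [ 0.  0. -1.] w 0.0002 F [ 0.4 -0.3  0.4] q [-0.23  0.66 -0.83  1.06  0.47  1.6  -1.63]
units [-1.08  0.37 -5.97] wz 1.79
scale 3.0
scale 4
130 [[0.541, 0.381, 0.166], [0.574, 0.367, 0.164], [0.601, 0.338, 0.166]]
150 [[0.535, 0.382, 0.09], [0.567, 0.364, 0.089], [0.599, 0.346, 0.088]]
170 [[0.527, 0.383, 0.012], [0.56, 0.365, 0.01], [0.591, 0.341, 0.012]]
185 [[0.455, 0.204, 0.036], [0.485, 0.191, 0.034], [0.513, 0.173, 0.034]]
1602 [0.01417686 0.10087501] 0.24100342033588676 0.8122200395750595
```

View pics/kc.png

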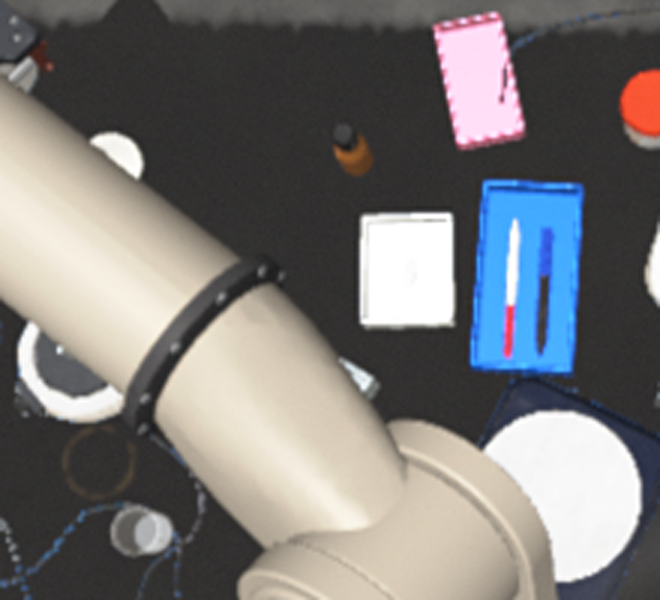

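View pics/ks.png

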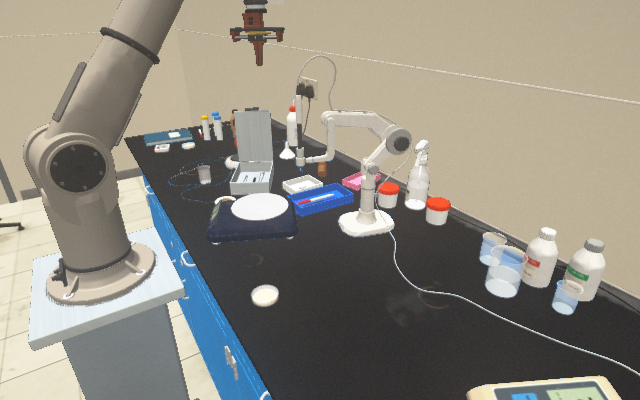

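```bash
python3 -m jog '[{"tx":-0.2,"ty":0,"tz":-0.7,"wx":0,"wy":0,"wz":0.4},{"tx":-0.2,"ty":0,"tz":-0.7,"wx":0,"wy":0,"wz":0.4},{"tx":-0.2,"ty":0,"tz":-0.7,"wx":0,"wy":0,"wz":0.4},{"tx":-0.2,"ty":0,"tz":-0.7,"wx":0,"wy":0,"wz":0.3},{"tx":-0.2,"ty":0,"tz":-0.7,"wx":0,"wy":0,"wz":0.3},{"tx":-0.2,"ty":0,"tz":-0.7,"wx":0,"wy":0,"wz":0},{"tx":-0.16,"ty":0,"tz":-0.7,"wx":0,"wy":0,"wz":0},{"tx":0,"ty":0,"tz":-0.7,"wx":0,"wy":0,"wz":0},{"tx":0,"ty":0,"tz":0,"wx":0,"wy":0,"wz":0},{"tx":0,"ty":0,"tz":0,"wx":0,"wy":0,"wz":0}]'
python3 st.py .5936 .4083 .20 59; python3 look.py l 125 90 345 290 200 100 360 220
```

```text
time: 57.35
eef_pos: [0.5946, 0.406, 0.2097]
ee_rot: [0.001, 0.872, 0.49, -0.001]
ft_force: [1.1, 1.1, 0.8]
width: 0.0008
t 57.35 pos [0.5946 0.406  0.2097] yaw 58.67 zax [-0.    -0.002 -1.   ] w 0.0008 F [1.1 1.1 0.8] q [-0.17  0.71 -0.85  1.4   0.54  1.27 -1.61]
units [-0.03  0.08 -0.32] wz 0.07
scale 3.0
scale 4
```

View pics/ld.png

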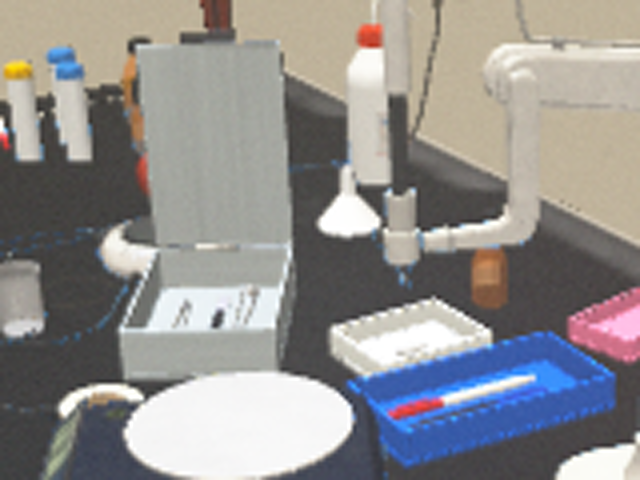

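```bash
python3 -c "
import cv2,numpy as np
o=[]
for n in 'kls'[:2]:
    b=cv2.imread(f'pics/{n}s.png'); o.append(cv2.resize(b[155:200,225:280],None,fx=7,fy=7,interpolation=cv2.INTER_CUBIC))
cv2.imwrite('pics/cmp.png',np.hstack(o))"
```

```text
(no output)
```

View pics/cmp.png

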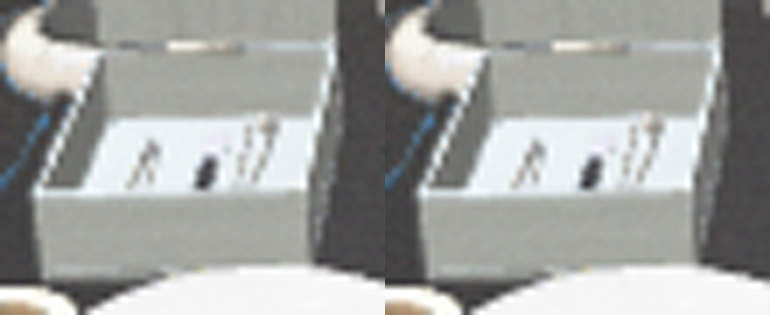

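```bash
python3 -c "
from h import *
p=optics.camera('side')
c=np.array([.5138,.2754]); ex=np.array([np.cos(np.radians(59)),np.sin(np.radians(59))]); ey=np.array([-ex[1],ex[0]])
for n,u,v in [('joint',263.3,172.9),('tipL',259.2,180.9),('tipR',261.5,181.1),('grip',254.6,179.6),('f1a',246.8,175.8),('f1b',244,181)]:
    for z in (.01,.02):
        X=rp(p,u,v,z)[:2]-c; print(n,z,(X@ex).round(3),(X@ey).round(3))
"
```

```text
joint 0.01 0.072 -0.028
joint 0.02 0.048 -0.031
tipL 0.01 -0.001 -0.021
tipL 0.02 -0.023 -0.024
tipR 0.01 -0.003 -0.029
tipR 0.02 -0.025 -0.032
grip 0.01 0.011 -0.003
grip 0.02 -0.011 -0.007
f1a 0.01 0.047 0.03
f1a 0.02 0.024 0.026
f1b 0.01 0.001 0.033
f1b 0.02 -0.022 0.029
```

```bash
python3 -m jog '[{"tx":-0.35,"ty":-0.5,"tz":-0.15,"wx":0,"wy":0,"wz":0},{"tx":-0.35,"ty":-0.5,"tz":-0.15,"wx":0,"wy":0,"wz":0},{"tx":-0.24,"ty":-0.4,"tz":0,"wx":0,"wy":0,"wz":0},{"tx":-0.24,"ty":-0.4,"tz":0,"wx":0,"wy":0,"wz":0},{"tx":-0.24,"ty":-0.4,"tz":0,"wx":0,"wy":0,"wz":0},{"tx":0,"ty":0,"tz":0,"wx":0,"wy":0,"wz":0},{"tx":0,"ty":0,"tz":0,"wx":0,"wy":0,"wz":0}]'
cat > cs.py <<'E'
from h import *
s=status.get_state(); e=s['eef_pos']; c=np.array([.5138,.2754]); ex=np.array([np.cos(np.radians(59)),np.sin(np.radians(59))]); ey=np.array([-ex[1],ex[0]])
print('case x,y,z',((e[:2]-c)@ex).round(4),((e[:2]-c)@ey).round(4),e[2].round(4),'F',s['ft_force'].round(1),'t',round(s['time'],1))
E
python3 cs.py; python3 look.py m 125 90 345 290 200 100 360 220
```

```text
time: 58.08
eef_pos: [0.5522, 0.342, 0.2021]
ee_rot: [0.0, 0.871, 0.491, 0.001]
ft_force: [0.4, 0.1, 0.2]
width: 0.0004
case x,y,z 0.0769 0.0014 0.2021 F [0.4 0.1 0.2] t 58.1
scale 3.0
scale 4
```

View pics/md.png

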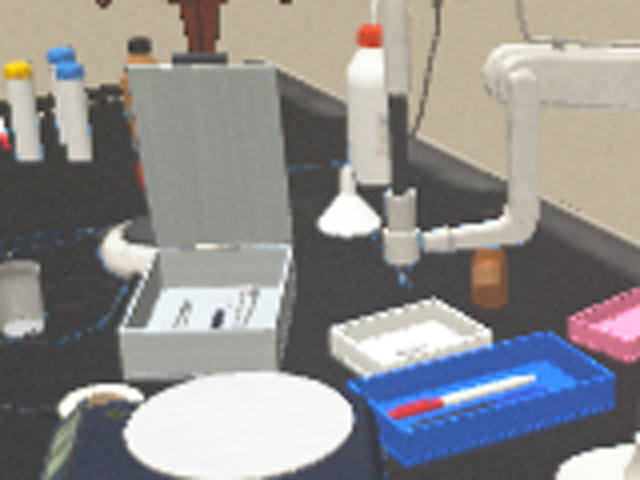

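```bash
python3 -m jog '[{"tx":-0.26,"ty":-0.44,"tz":-0.15,"wx":0,"wy":0,"wz":0},{"tx":-0.26,"ty":-0.44,"tz":-0.2,"wx":0,"wy":0,"wz":0},{"tx":-0.26,"ty":-0.44,"tz":-0.25,"wx":0,"wy":0,"wz":0},{"tx":-0.27,"ty":-0.45,"tz":-0.4,"wx":0,"wy":0,"wz":0},{"tx":-0.27,"ty":-0.45,"tz":-0.4,"wx":0,"wy":0,"wz":0},{"tx":0,"ty":0,"tz":0,"wx":0,"wy":0,"wz":0},{"tx":0,"ty":0,"tz":0,"wx":0,"wy":0,"wz":0}]'
python3 cs.py; python3 look.py n 125 90 345 290 200 100 360 220
```

```text
time: 58.77
eef_pos: [0.5121, 0.2756, 0.1586]
ee_rot: [0.0, 0.871, 0.491, -0.0]
ft_force: [-0.1, -0.5, 0.2]
width: 0.0005
case x,y,z -0.0007 0.0016 0.1586 F [-0.1 -0.5  0.2] t 58.8
scale 3.0
scale 4
```

View pics/nd.png

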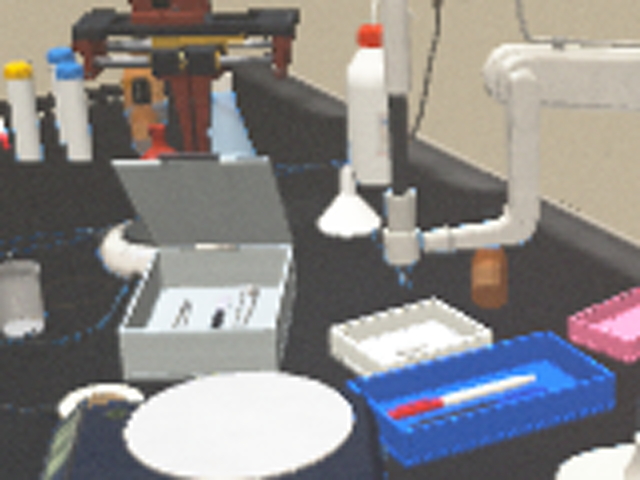

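```bash
python3 -m jog '[{"tx":-0.22,"ty":-0.36,"tz":-0.5,"wx":0,"wy":0,"wz":0},{"tx":-0.22,"ty":-0.36,"tz":-0.55,"wx":0,"wy":0,"wz":0},{"tx":-0.13,"ty":-0.22,"tz":-0.6,"wx":0,"wy":0,"wz":0},{"tx":-0.13,"ty":-0.22,"tz":-0.65,"wx":0,"wy":0,"wz":0},{"tx":-0.05,"ty":-0.08,"tz":-0.5,"wx":0,"wy":0,"wz":0},{"tx":0,"ty":0,"tz":0,"wx":0,"wy":0,"wz":0},{"tx":0,"ty":0,"tz":0,"wx":0,"wy":0,"wz":0}]'
python3 cs.py; python3 look.py o 125 90 345 290 200 100 360 220
```

```text
time: 59.45
eef_pos: [0.4897, 0.2394, 0.0749]
ee_rot: [-0.0, 0.871, 0.491, 0.0]
ft_force: [0.5, 0.2, 0.2]
width: 0.0007
case x,y,z -0.0433 0.0021 0.0749 F [0.5 0.2 0.2] t 59.5
scale 3.0
scale 4
```

View pics/od.png

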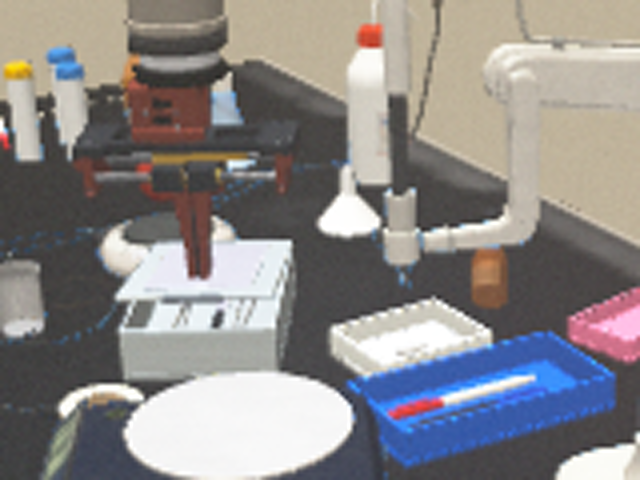

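```bash
python3 -m jog '[{"tx":-0.1,"ty":-0.16,"tz":-0.3,"wx":0,"wy":0,"wz":0},{"tx":-0.05,"ty":-0.08,"tz":-0.3,"wx":0,"wy":0,"wz":0},{"tx":0,"ty":0,"tz":-0.15,"wx":0,"wy":0,"wz":0},{"tx":0,"ty":0,"tz":0,"wx":0,"wy":0,"wz":0},{"tx":0,"ty":0,"tz":0,"wx":0,"wy":0,"wz":0}]'
python3 cs.py
```

```text
time: 59.97
eef_pos: [0.4845, 0.2306, 0.0516]
ee_rot: [0.0, 0.871, 0.491, -0.0]
ft_force: [0.6, 0.1, -0.4]
width: 0.0003
case x,y,z -0.0534 0.002 0.0516 F [ 0.6  0.1 -0.4] t 60.0
```

```bash
python3 -m jog '[{"tx":0,"ty":0,"tz":-0.05,"wx":0,"wy":0,"wz":0},{"tx":0,"ty":0,"tz":-0.05,"wx":0,"wy":0,"wz":0},{"tx":0,"ty":0,"tz":0,"wx":0,"wy":0,"wz":0},{"tx":0,"ty":0,"tz":0,"wx":0,"wy":0,"wz":0}]'
python3 cs.py
python3 -m jog '[{"tx":0,"ty":0,"tz":-0.05,"wx":0,"wy":0,"wz":0},{"tx":0,"ty":0,"tz":0,"wx":0,"wy":0,"wz":0},{"tx":0,"ty":0,"tz":0,"wx":0,"wy":0,"wz":0}]'
python3 cs.py
```

```text
time: 60.3
eef_pos: [0.4848, 0.231, 0.0506]
ee_rot: [0.001, 0.871, 0.491, 0.0]
ft_force: [-5.2, -4.1, 18.6]
width: 0.0004
case x,y,z -0.053 0.002 0.0506 F [-5.2 -4.1 18.6] t 60.3
time: 60.55
eef_pos: [0.4849, 0.2311, 0.0503]
ee_rot: [0.001, 0.871, 0.491, 0.0]
ft_force: [-8.4, -8.0, 31.4]
width: 0.0005
case x,y,z -0.0529 0.0019 0.0503 F [-8.4 -8.  31.4] t 60.5
```

```bash
python3 -m jog '[{"tx":0,"ty":0,"tz":0.3,"wx":0,"wy":0,"wz":0},{"tx":0,"ty":0,"tz":1,"wx":0,"wy":0,"wz":0},{"tx":0,"ty":0,"tz":1,"wx":0,"wy":0,"wz":0},{"tx":0,"ty":0,"tz":1,"wx":0,"wy":0,"wz":0},{"tx":0,"ty":0,"tz":1,"wx":0,"wy":0,"wz":0},{"tx":0,"ty":0,"tz":1,"wx":0,"wy":0,"wz":0},{"tx":0,"ty":0,"tz":1,"wx":0,"wy":0,"wz":0},{"tx":0,"ty":0,"tz":1,"wx":0,"wy":0,"wz":0},{"tx":0,"ty":0,"tz":1,"wx":0,"wy":0,"wz":0},{"tx":0,"ty":0,"tz":1,"wx":0,"wy":0,"wz":0}]'
python3 -m jog '[{"tx":-0.1,"ty":-0.9,"tz":0.7,"wx":0,"wy":0,"wz":-0.5},{"tx":-0.1,"ty":-0.9,"tz":0.7,"wx":0,"wy":0,"wz":-0.5},{"tx":-0.1,"ty":-0.9,"tz":0.5,"wx":0,"wy":0,"wz":-0.5},{"tx":-0.1,"ty":-1,"tz":0,"wx":0,"wy":0,"wz":-0.5},{"tx":-0.1,"ty":-1,"tz":0,"wx":0,"wy":0,"wz":-0.5},{"tx":-0.1,"ty":-1,"tz":0,"wx":0,"wy":0,"wz":-0.5},{"tx":-0.1,"ty":-1,"tz":0,"wx":0,"wy":0,"wz":-0.5},{"tx":-0.1,"ty":-1,"tz":0,"wx":0,"wy":0,"wz":-0.5},{"tx":-0.1,"ty":-1,"tz":0,"wx":0,"wy":0,"wz":-0.5},{"tx":-0.1,"ty":-1,"tz":0,"wx":0,"wy":0,"wz":-0.5}]'
python3 -m jog '[{"tx":0,"ty":-1,"tz":0,"wx":0,"wy":0,"wz":-0.5},{"tx":0,"ty":-1,"tz":0,"wx":0,"wy":0,"wz":-0.5},{"tx":0,"ty":-1,"tz":0,"wx":0,"wy":0,"wz":-0.5},{"tx":0,"ty":-1,"tz":0,"wx":0,"wy":0,"wz":-0.5},{"tx":0,"ty":-1,"tz":0,"wx":0,"wy":0,"wz":-0.5},{"tx":0,"ty":-1,"tz":0,"wx":0,"wy":0,"wz":-0.5},{"tx":0,"ty":-1,"tz":0,"wx":0,"wy":0,"wz":0}]'
python3 look.py q 125 130 445 310 200 100 360 220; python3 -c "
from h import *
p=optics.camera('top'); W=cloud(p)
c=np.array([.5138,.2754]); ex=np.array([np.cos(np.radians(59)),np.sin(np.radians(59))]); ey=np.array([-ex[1],ex[0]])
A=W[150:290,125:260].reshape(-1,3); L=np.c_[(A[:,:2]-c)@ex,(A[:,:2]-c)@ey,A[:,2]]; L=L[(abs(L[:,0])<.09)&(abs(L[:,1])<.055)]
print(len(L),np.polyfit(L[:,0],L[:,2],1).round(4),L[:,2].mean())
p=optics.camera('side'); W=cloud(p)[150:200,225:275].reshape(-1,3)
L=np.c_[(W[:,:2]-c)@ex,(W[:,:2]-c)@ey,W[:,2]]; L=L[(abs(L[:,0])<.09)&(abs(L[:,1])<.055)]
print(len(L),np.polyfit(L[:,0],L[:,2],1).round(4),L[:,2].mean())
"
```

```text
time: 61.38
eef_pos: [0.4844, 0.2309, 0.328]
ee_rot: [0.0, 0.871, 0.491, 0.0]
ft_force: [0.3, 0.5, -0.1]
width: 0.0005
time: 62.22
eef_pos: [0.4542, -0.0614, 0.3836]
ee_rot: [0.0, 0.957, 0.29, 0.0]
ft_force: [0.4, -0.3, 1.0]
width: 0.0006
time: 62.8
eef_pos: [0.4545, -0.2714, 0.3835]
ee_rot: [0.0, 0.987, 0.162, -0.0]
ft_force: [0.2, 0.9, 0.7]
width: 0.0002
scale 2.5
scale 4
2394 [0.0252 0.0488] 0.04871465749428812
919 [0.1586 0.0487] 0.04341945569496889
```

View pics/qc.png

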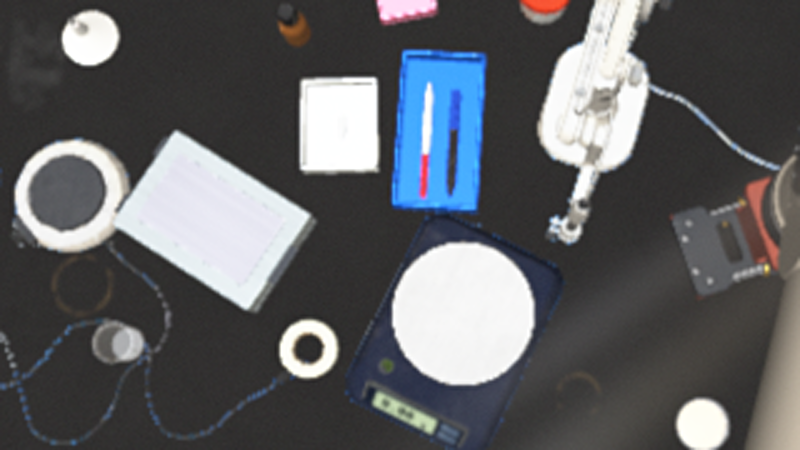

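View pics/qs.png

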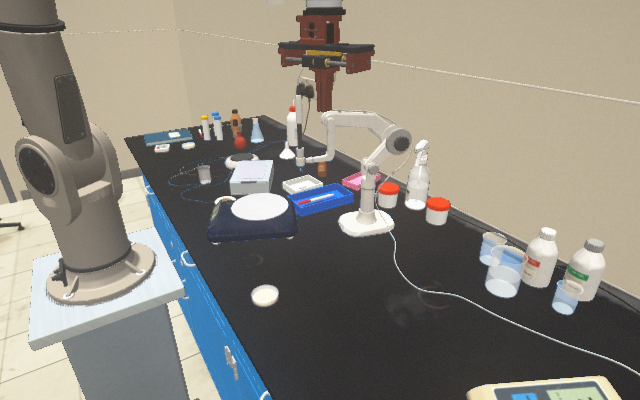

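```bash
python3 -c "
from h import *
c=np.array([.5138,.2754]); ex=np.array([np.cos(np.radians(59)),np.sin(np.radians(59))]); ey=np.array([-ex[1],ex[0]])
S=[];p=None
for i in range(6):
    p=optics.camera('top'); W=cloud(p); S.append(W)
W=np.mean(S,0); A=W.reshape(-1,3); L=np.c_[(A[:,:2]-c)@ex,(A[:,:2]-c)@ey,A[:,2]]
m=(abs(L[:,0])<.085)&(abs(L[:,1])<.055)&(L[:,2]>.03)&(L[:,2]<.08); q=L[m]
for a in np.arange(-.085,.085,.02):
    r=q[(q[:,0]>=a)&(q[:,0]<a+.02)]; print(round(a,3),len(r),np.median(r[:,2]).round(4))
m=(abs(L[:,0])<.12)&(L[:,1]<-.08)&(L[:,1]>-.15)&(abs(L[:,2])<.02); q=L[m]; print('bench',np.polyfit(q[:,0],q[:,2],1).round(4))
b=cv2.imread('pics/qt.png'); cv2.imwrite('pics/z1.png',np.hstack([cv2.resize(b[180:260,165:255],None,fx=4.4,fy=4.4),cv2.resize(b[155:205,240:285],None,fx=7.04,fy=7.04,interpolation=cv2.INTER_CUBIC)]))
s=cv2.imread('pics/qs.png'); cv2.imwrite('pics/z2.png',cv2.resize(s[150:205,220:330],None,fx=7,fy=7,interpolation=cv2.INTER_CUBIC))
"
```

```text
-0.085 258 0.0489
-0.065 254 0.0498
-0.045 255 0.0496
-0.025 258 0.0497
-0.005 255 0.0495
0.015 251 0.0497
0.035 255 0.0495
0.055 249 0.0496
0.075 119 0.0492
bench [-0.0083 -0.0015]
```

View pics/z1.png

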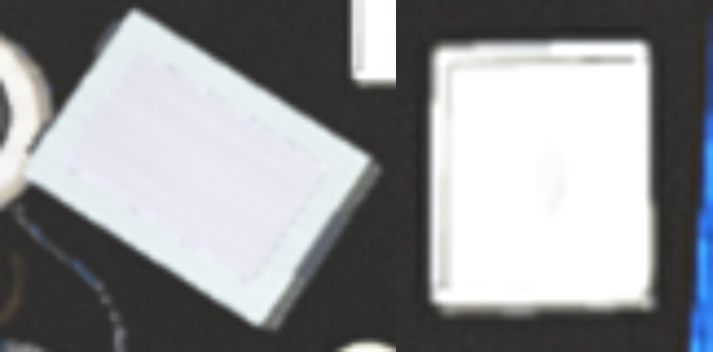

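View pics/z2.png

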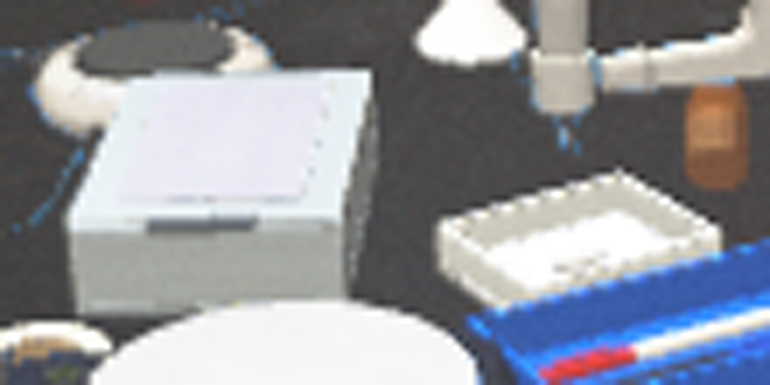

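```bash
python3 -c "
from station import job_done,status
print(status.get_state()['time']); print(job_done())"
```

```text
63.3
the job is handed in; nothing more can be done
None
```

The bench is cleared and the job was handed in at 63.3 s of robot time. `job_done()` reports no verdict, so the result below rests on my own checks.

**What I did**
- I found three instruments (two forceps and the spatula), two pens and one short stirring bar; no second bar showed in either camera.
- The instruments went into the case side by side, the ballpoint and marker into the blue tray, and the bar into the white tray.
- With the instruments in, I pushed the lid over from behind until it was shut.

**Last checks**
- **Lid:** its top face reads level at about 49.5 mm along its length, as expected for closed. It took up 31 N while I pressed down at the end.
- **Instruments:** just before closing, all three lay apart on the case floor. One forceps had looked shifted in the side view, but its measured position was within about 5 mm of where I placed it.
- **Pens:** both lie flat in the blue tray in the top view; only the ballpoint shows clearly from the side.
- **Bar:** it is white on white, so only a faint outline shows, in the middle of its tray in both views.
- **Rest of the bench:** in the final pictures the other things look to be where they started, no loose items are left, and the arm is clear of everything.

The grip never visibly slackened and nothing needed a second attempt.

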